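Put the ring block away and lock the jewelry case

TASK

Lock up the jewelry case for the night: first swing the aluminium lever out from over the case, towards the robot, until it clicks into its parked position, then stand the beechwood ring block upright in the empty right-hand compartment, setting it down gently rather than dropping it. With the lever still parked, ease the lid fully shut without slamming it, and then swing the lever back over the lid until it clicks home. Leave the other things on the dresser where they stand.

Things in the scene. Friction and masses are not known exactly. Their poses are not given: they have to be found in the camera images.
- case: White jewelry case, fixed, 160 (x) x 240 (y) x 65 mm high without lid, walls and floor 6 mm; origin under its centre; x points from the front to the lid hinge, y to the lever post, z up. A divider 46 mm high stands at y = +15 mm: left (+y) pink cushions, right (-y) empty. On an aluminium foot beside the left wall a 22 mm post, 92 mm high, carries the lever.
- tray (a point): Centre of the floor of the empty right-hand compartment, which is 148 mm (x) by 125 mm (y) inside and 58 mm deep below the closed lid; axes as the case.
- lever (a joint): Lever angle about the upright post, rad: 0 = home, lying across the case (along its -y) above the closed lid; 1.58 = parked, pointing to the case's front (-x), clear of the case. Grows clockwise seen from above. An over-centre detent drives it to the nearer end from the tipping point at 0.79; about 2 N at the knob.
- lever_pivot (a point): Point on the lever's vertical axis at the mid height of its bar, 96 mm above the dresser, at x = -45, y = +155 mm in the case.
- lever_knob (a point): Centre of the black upright knob at the lever's end, 20 mm diameter, from 100 to 132 mm above the dresser, 110 mm from the pivot axis (this point is at 118 mm height). The aluminium bar under it is 16 mm wide and spans heights 92 to 100 mm.
- lid (a joint): Lid angle, rad: 0 = fully shut, 1.57 = upright, at most 1.9. The stiff hinge stays where it is left.
- lid_hinge (a point): Middle of the lid's hinge line (along the case's y), at the upper rear edge, 65 mm above the dresser, x = +80 mm in the case.
- lid_edge (a point): Middle of the lid's free edge on its outer face, 160 mm from the hinge. The lid is a plain slab 160 x 240 x 8 mm; its outer face is the upper one when shut (73 mm above the dresser). Its z axis is the outward normal of the outer face.
- ring_block: Loose beechwood block, 60 (x) x 36 (y) x 38 mm high, with three upright half rings of brass and steel on top (total height 50 mm); origin at the centre of its underside. About 70 g.
- jar: Closed black glass jar, 60 mm diameter, 60 mm high, loose; origin under its centre. Leave alone.
- roller: Yellow plastic hair roller standing on end, 38 mm diameter, 62 mm high, loose; origin under its centre. Leave alone.
- plate: Green ceramic incense plate, 110 mm diameter, 16 mm high, loose; origin under its centre. Leave alone.
- perfume: Amber perfume bottle, 44 mm diameter, 95 mm high, loose. Leave alone.
- tin: Round white tin of balm, 64 mm diameter, 24 mm high, loose; origin under its centre. Leave alone.
- succulent: Succulent in a terracotta pot, 68 mm diameter, about 90 mm high, loose. Leave alone.
There are look-alikes about, which are no part of the job. Several things look just like the ring_block: the one meant starts farthest to the robot's right.

How it is judged:
On the way, in this order (a step that is already met when the one before it is completed fails the run):
1. the lever is parked at its outer detent while the lid is open (value of joint lever above 1.45 rad and value of joint lid above 0.9 rad), for 0.2 s.
2. the ring block stands released and at rest in the right-hand compartment, lever parked, lid open (all of step 1 and x of ring_block in the frame of tray between -0.065 and 0.065 m and y of ring_block in the frame of tray between -0.05 and 0.05 m and z of ring_block in the frame of tray below 0.007 m and angle between ring_block's own z axis and vertical below 0.15 rad and linear speed of ring_block below 0.03 m/s and contact force between the fingers and ring_block below 0.05 N), for 0.2 s.
3. the lid is fully shut while the lever is still parked (x of ring_block in the frame of tray between -0.065 and 0.065 m and y of ring_block in the frame of tray between -0.05 and 0.05 m and z of ring_block in the frame of tray below 0.007 m and angle between ring_block's own z axis and vertical below 0.15 rad and value of joint lid below 0.04 rad and value of joint lever above 1.45 rad), for 0.2 s.
4. the lever is home over the shut lid (value of joint lid below 0.04 rad and value of joint lever below 0.1 rad), for 0.2 s.
At the end, for the whole second after the job is handed in: The ring block stands upright (within 0.15 rad), released and at rest on the floor of the right-hand compartment (its underside within 7 mm of that floor), the lid is shut to within 0.04 rad, and the lever is back home over the lid, within 0.1 rad, and still (all of step 4 and x of ring_block in the frame of tray between -0.065 and 0.065 m and y of ring_block in the frame of tray between -0.05 and 0.05 m and z of ring_block in the frame of tray below 0.007 m and angle between ring_block's own z axis and vertical below 0.15 rad and linear speed of ring_block below 0.03 m/s and contact force between the fingers and ring_block below 0.05 N and velocity of joint lever between -0.05 and 0.05 rad/s); the robot touches nothing.
It fails at once if another thing on the dresser is moved by more than 30 mm (distance of any of jar, roller, plate, perfume, tin, succulent from where it was at the start of the episode above 0.03 m).
It fails at once if the lid is slammed: closing faster than 3 rad/s (velocity of joint lid below -3 rad/s).
It fails at once if the ring block is dropped into the case: moving faster than 0.6 m/s within the compartment (x of ring_block in the frame of tray between -0.065 and 0.065 m and y of ring_block in the frame of tray between -0.05 and 0.05 m and z of ring_block in the frame of tray below 0.055 m and linear speed of ring_block above 0.6 m/s).
It also fails if it takes over 72 s, if anything falls off the work surface, if the arm or the gripper's body presses on something with over 40 N, if the wrist force passes 120 N, or if a joint passes its speed limit or range.

ROBOT

A 6-joint arm with a two-finger parallel gripper is mounted at the origin on the work surface. World frame = base frame: x ahead of the robot, y to its left, z up, the work surface at z = 0. Lengths are in m, angles in rad, forces in N, time in s.
With the tool pointing down it reaches from about 0.35 to 0.775 m from the base axis. Payload 5.5 kg.
Tool frame: the origin (TCP) lies at the very end of the fingers, on their centre line; the grasp point (between the pads) lies env.grasp_offset behind it (env.grasp_offset is the distance from the TCP to the grasp point, in m); x points along the fingers, y is the direction in which the jaws open and shut, and the axes are right-handed (so a half turn about x gives the same grasp; the last joint's range is limited). The gripper opens to 85 mm and grips with 20 to 120 N. Pads are 22 mm wide; open, the fingers measure 114 mm over their backs; the gripper's body (76 mm by 85 mm) begins 54 mm behind the grasp point. The pads swing forward as they close: fully open they stand 13 mm farther back than shut.
Start: joints at [-1.433, 0.313, 0.046, 1.304, 0, 1.431], TCP at [0.158, -0.553, 0.202] pointing down, gripper open.
Joint ranges: [-2.76, 2.76], [-0.86, 1.69], [-1.03, 1.26], [-2.2, 2.34], [-1.47, 1.5], [-3.14, 3.14]. Speed limits (rad/s): [2.57, 2.57, 3.14, 3.14, 3.14, 3.14].

INTERFACE

Orientations are given as a unit quaternion [w, x, y, z].
In Python, from workcell import get_state, viewer, job, env gives the robot as it stands.
- The arm moves only by the tool send_rows, never from a script. Its argument "plan" is a list of rows, each a list of 6 numbers: the shift along the tool's x, y, z in mm, then the turn, a rotation vector about the tool's x, y, z in degrees. A call has exactly 10 rows; each row is the pose to reach, as a shift and turn from the pose commanded when the call began, along the tool's axes at that moment; what a row does not reach only later rows make up. A row lasts 1/8 s, in which the tool goes at most 62.5 mm and 10.7 degrees, less where a joint would pass 70% of its speed; a pose out of reach is approached as far as the arm can. A call with a gripper value outside its range is refused whole. "claw" is the finger opening in mm, from 0 to 85.4, set as the call begins (left out, the last holds). The fingers move at their own pace and stop on an object; "newtons" is the grip in N (left out, the last holds). Time passes only in rows, so rows that repeat a pose let the fingers close, or fill a call up. It gives the time, the measured TCP pose, the force and the opening at its end, in the units of the state.
- get_state(): the state, without advancing time (a new reading comes with each control period).
- viewer.read_camera(name): name is "scene" or "top"; returns a dict with "frame" (480x640x3 uint8, blue, green, red), "mtx" (3x3 intrinsics, pixels), "k1" (the pictures are not rectified: a ray, as slopes to the right and down, at radius r is drawn at 1 + k1 r^2 times it, then the intrinsics apply), "rvec" (rotation vector, rad) and "tvec" (3), from world to camera coordinates, as OpenCV has them. Camera axes: x right, y down, z forward; pixel columns grow to the right and rows downward; lengths in m; the calibration is good to about 2 mm. A picture is of the moment at which its call begins. There is no depth.
- job.hand_in(): hands the job in, once; it reports no verdict.
The state is a dict: "clock": time; "joint_pos": joint angles; "qvel": joint speeds; "tau": joint torques, N m; "tcp_pos": TCP position; "orientation": TCP orientation; "wrist_force": force on the tool from outside, world axes, zero at the start; "ft_torque": the same for the moment, N m; "finger_gap": finger opening in m.
Only numpy, scipy, OpenCV 4.12 (cv2) and the standard library are available. Lean on these libraries where they do the work, as an engineer would, in place of code of your own. Each camera call takes 0.05 s, during which the arm holds its last target.

## Working session

There is one attempt and no reset: what is moved stays moved. The work goes in short steps, Python scripts to look and compute and a tool call to move; the robot and the scene stay as the last step left them, time stands still between calls to the robot, and variables do not carry over. Pictures are saved under pics/ and viewed, and the job is handed in when it is done.

Besides the shell and the picture viewer there is one more tool, called as name([rows], argument=value, ...), one row to a line, values as JSON. send_rows: Moves the arm, as the interface text tells. Its arguments: {"type":"object","properties":{"plan":{"type":"array"},"claw":{"type":"number"},"newtons":{"type":"number"}},"required":["plan"]}

```bash
ls; mkdir -p pics
python3 - <<'E'
from workcell import get_state, viewer, job, env
import cv2
s=get_state()
for k,v in s.items(): print(k,v)
print(env.grasp_offset)
for n in("scene","top"):
    d=viewer.read_camera(n); cv2.imwrite(f"pics/{n}0.png",d["frame"]); print({k:v for k,v in d.items() if k!="frame"})
E
```

```text
pics
clock 0.0
joint_pos [-1.43258346e+00  3.13992370e-01  4.49710183e-02  1.30362261e+00
 -2.05522863e-05  1.43124681e+00]
qvel [ 1.21402895e-03  7.53778759e-04 -1.74126428e-04  9.95759647e-04
  1.23744626e-03 -8.49726739e-05]
tau [-1.81264091e-03 -4.80620313e+01  2.98535228e+01  1.88846339e-02
 -3.58352690e-04  1.72176181e-05]
tcp_pos [ 0.15759909 -0.55237835  0.20121026]
orientation [-0.09723517 -0.70029127 -0.09854165  0.70030493]
wrist_force [-0.02283376  0.15582483  0.44350719]
ft_torque [-0.00988303  0.01308146  0.02055595]
finger_gap 0.08543426484644284
0.0187
{'mtx': array([[512.94974173,   0.        , 315.09905441],
       [  0.        , 512.94974173, 239.31900474],
       [  0.        ,   0.        ,   1.        ]]), 'k1': -0.0912315464190323, 'rvec': array([ 2.05236972,  1.27624199, -0.55780297]), 'tvec': array([-0.23692406, -0.2697854 ,  1.4991009 ])}
{'mtx': array([[571.8370723 ,   0.        , 329.92149431],
       [  0.        , 571.8370723 , 238.13827013],
       [  0.        ,   0.        ,   1.        ]]), 'k1': 0.020537663719847152, 'rvec': array([ 2.14960565, -2.17912034,  0.09153047]), 'tvec': array([0.01553229, 0.55588235, 1.50781793])}
```

View pics/scene0.png

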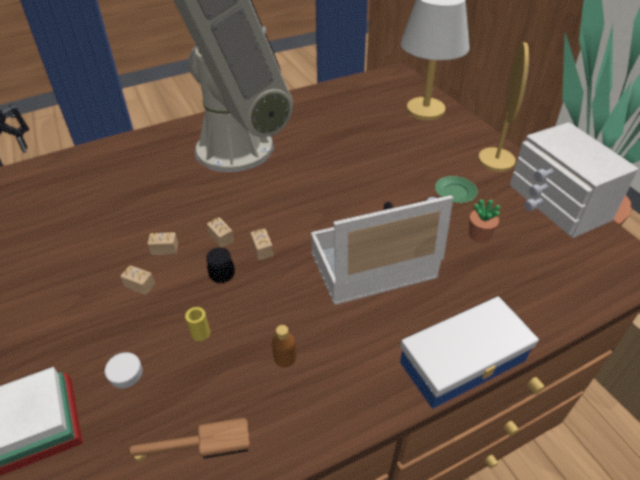

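View pics/top0.png

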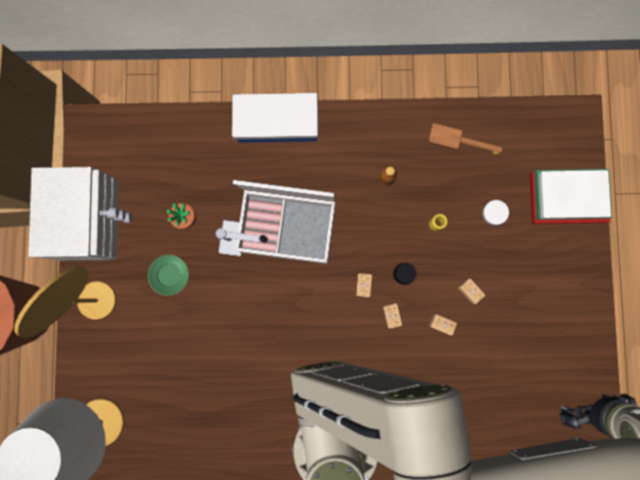

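The top view shows the case around (285,225), with the lever over it: post at about (230,237), knob at (263,239). The four blocks are at (364,285), (392,316), (443,325) and (472,291). The rightmost one, (472,291), is the target.

```bash
cat > h.py <<'E'
from workcell import get_state, viewer, job, env
import cv2, numpy as np
from scipy.spatial.transform import Rotation as R
def cam(n): return viewer.read_camera(n)
def dist(d): return np.array([d["k1"],0,0,0,0.])
def ray(d,uv):
    uv=np.array(uv,float).reshape(-1,1,2)
    # iterative undistort
    p=cv2.undistortPointsIter(uv,d["mtx"],dist(d),None,None,(3,50,1e-10)).reshape(-1,2)
    Rm=cv2.Rodrigues(d["rvec"])[0]; o=-Rm.T@d["tvec"]
    v=np.c_[p,np.ones(len(p))]@Rm
    return o,v
def onz(d,uv,z):
    o,v=ray(d,uv); return o+v*((z-o[2])/v[:,2])[:,None]
def proj(d,P): return cv2.projectPoints(np.array(P,float).reshape(-1,1,3),d["rvec"],d["tvec"],d["mtx"],dist(d))[0].reshape(-1,2)
def crop(d,n,x0,y0,w,h,s):
    f=d["frame"][y0:y0+h,x0:x0+w]; cv2.imwrite("pics/"+n,cv2.resize(f,None,fx=s,fy=s,interpolation=cv2.INTER_CUBIC))
def tri(d1,u1,d2,u2):
    A=[];b=[]
    o1,v1=ray(d1,u1);o2,v2=ray(d2,u2)
    M=np.zeros((3,3));q=np.zeros(3)
    for o,v in((o1,v1[0]),(o2,v2[0])):
        v=v/np.linalg.norm(v);P=np.eye(3)-np.outer(v,v);M+=P;q+=P@o
    return np.linalg.solve(M,q)
E
python3 - <<'E'
from h import *
t=cam("top");s=cam("scene")
np.set_printoptions(precision=4,suppress=True)
print(onz(t,[[230,237],[263,239],[472,291]],0.1))
crop(t,"t1.png",150,160,200,150,4)
crop(t,"t2.png",340,200,200,150,4)
crop(s,"s1.png",290,160,200,150,4)
E
```

```text
[[ 0.5555  0.263   0.1   ]
 [ 0.5491  0.1784  0.1   ]
 [ 0.4098 -0.3495  0.1   ]]
```

View pics/t1.png

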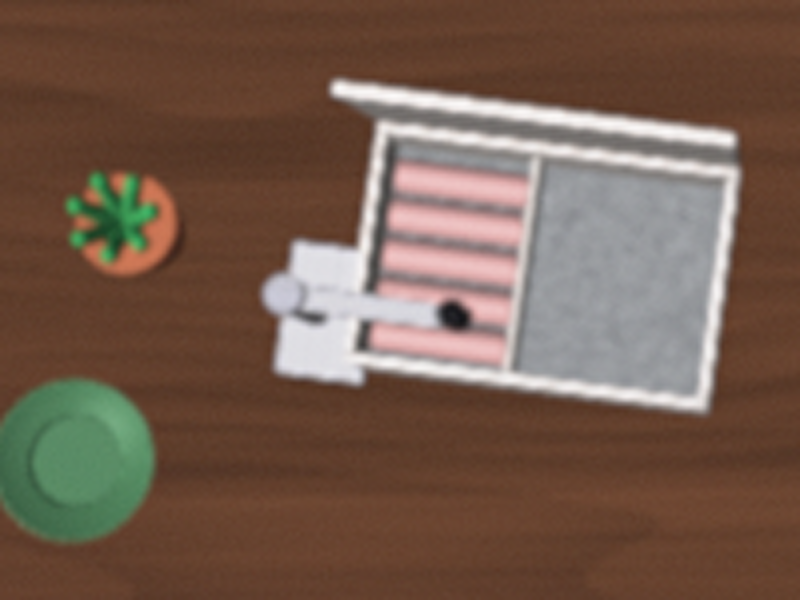

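View pics/t2.png

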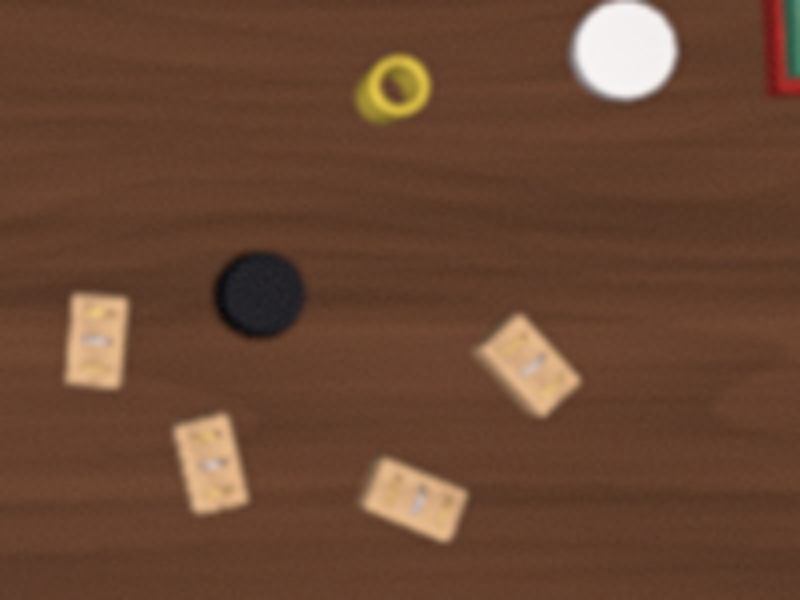

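View pics/s1.png

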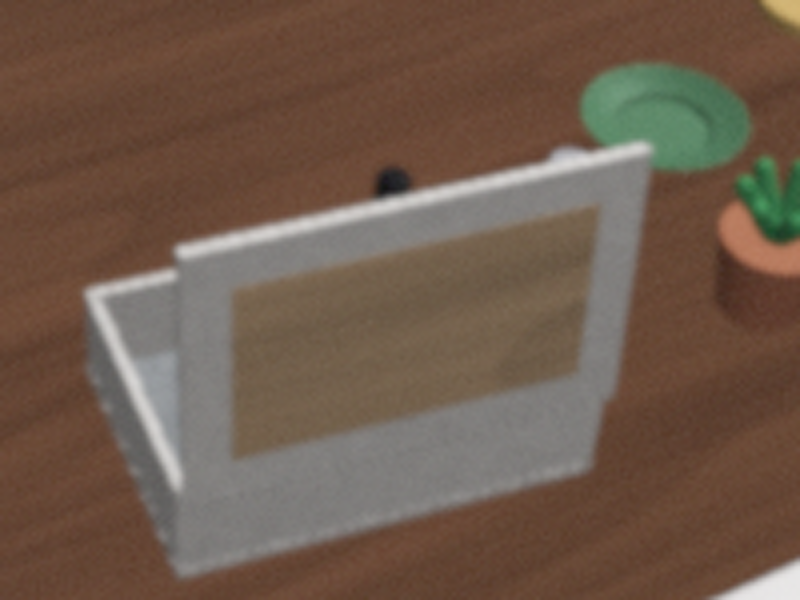

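Case rim corners in the crop (4x) are front-right (707,408), front-left (354,360), rear-left (380,124) and rear-right (738,170). The knob is at (455,314). I'll fit the case pose and measure the block.

```bash
cat >> h.py <<'E'
np.set_printoptions(precision=4,suppress=True)
def fit2(src,dst):
    a=src-src.mean(0);b=dst-dst.mean(0)
    th=np.arctan2((a[:,0]*b[:,1]-a[:,1]*b[:,0]).sum(),(a*b).sum())
    M=np.array([[np.cos(th),-np.sin(th)],[np.sin(th),np.cos(th)]])
    return th,dst.mean(0)-M@src.mean(0),M
E
python3 - <<'E'
from h import *
t=cam("top");s=cam("scene")
f=lambda l,x0,y0:[((u+.5)/4-.5+x0,(v+.5)/4-.5+y0) for u,v in l]
c=onz(t,f([(707,410),(354,362),(379,122),(739,169)],150,160),0.065)
src=np.array([[-.08,-.12],[-.08,.12],[.08,.12],[.08,-.12]])
th,o,M=fit2(src,c[:,:2]);print("case",np.degrees(th),o,"res mm",((src@M.T+o)-c[:,:2])*1e3)
print("pivot",M@[-.045,.155]+o,"knob0 pred",M@[-.045,.045]+o,"parked",M@[-.155,.155]+o)
print("tray",M@[0,-.0535]+o)
print("knob seen",onz(t,f([(455,314)],150,160),.13),"post",onz(t,f([(283,294)],150,160),.1))
# lid edge: top image corners of lid top edge inner/outer, triangulate
L=f([(335,86)],150,160);Rr=f([(735,135)],150,160)
sl=[(x/4+290-.4,y/4+160-.4) for x,y in [(648,145),(180,248)]]
print("lidL",tri(t,L,s,[sl[0]]),"lidR",tri(t,Rr,s,[sl[1]]))
# blocks
hsv=cv2.cvtColor(t["frame"],cv2.COLOR_BGR2HSV)
m=cv2.inRange(hsv,(8,60,160),(25,150,255));m[:,:340]=0;m[:250]=0;m[340:]=0;m[:,500:]=0
cs,_=cv2.findContours(m,cv2.RETR_EXTERNAL,cv2.CHAIN_APPROX_NONE)
for k in cs:
    if cv2.contourArea(k)<80: continue
    r=cv2.minAreaRect(k);b=cv2.boxPoints(r);w=onz(t,b,.038)[:,:2]
    e=[np.linalg.norm(w[1]-w[0]),np.linalg.norm(w[2]-w[1])]
    i=int(e[1]>e[0]);d=w[i+1]-w[i]
    print("blk",r[0],w.mean(0),e,"long-axis deg",np.degrees(np.arctan2(d[1],d[0]))%180)
for n,(u,v),z in [("jar",(405,273),.06),("roller",(439,221.5),.062),("plate",(168,275),.016),("perf",(389,172),.095),("tin",(496,212),.024),("succ",(181,216),.06)]:
    print(n,onz(t,[(u,v)],z))
E
```

```text
case -8.017262672869741 [0.5863 0.1231] res mm [[ 0.7354 -2.1245]
 [-0.4346  4.8557]
 [-0.9176 -1.3281]
 [ 0.6168 -1.4031]]
pivot [0.5634 0.2828] knob0 pred [0.548  0.1739] parked [0.4544 0.2982]
tray [0.5788 0.0701]
knob seen [[0.5483 0.1735 0.13  ]] post [[0.5658 0.2878 0.1   ]]
lidL [0.6748 0.2313 0.2255] lidR [ 0.6417 -0.0042  0.2287]
blk (443.3846130371094, 324.5769348144531) [ 0.3235 -0.2861] [np.float64(0.03620745084442778), np.float64(0.060635431231377136)] long-axis deg 66.65273665326833
blk (392.2941589355469, 315.6764831542969) [ 0.3482 -0.1533] [np.float64(0.036388557521493385), np.float64(0.05916579446671481)] long-axis deg 12.714762919471838
blk (472.0000305175781, 291.0) [ 0.4101 -0.3639] [np.float64(0.037533745087778916), np.float64(0.05844764497337615)] long-axis deg 43.447873892498166
blk (363.6557312011719, 284.7868957519531) [ 0.4299 -0.0797] [np.float64(0.059171358427908397), np.float64(0.03637762878388305)] long-axis deg 173.78063649056105
jar [[ 0.4587 -0.1869  0.06  ]]
roller [[ 0.5924 -0.2791  0.062 ]]
plate [[0.4636 0.4456 0.016 ]]
perf [[ 0.7193 -0.1482  0.095 ]]
tin [[ 0.6205 -0.4391  0.024 ]]
succ [[0.6173 0.4005 0.06  ]]
```

```bash
cat >> h.py <<'E'
def Rdown(yaw):  # tool x down, tool y at world yaw(deg)
    y=np.array([np.cos(np.radians(yaw)),np.sin(np.radians(yaw)),0]);x=np.array([0,0,-1.]);return R.from_matrix(np.c_[x,y,np.cross(x,y)])
def cur():
    s=get_state();q=s["orientation"];return s["tcp_pos"],R.from_quat([q[1],q[2],q[3],q[0]]),s
def rel(wps):
    """wps: (pos, yaw or R). prints rows mm/deg"""
    p0,R0,s=cur()
    for p,a in wps:
        Rt=a if isinstance(a,R) else Rdown(a)
        print(np.round(R0.inv().apply(np.array(p)-p0)*1e3,1).tolist(),np.round(np.degrees((R0.inv()*Rt).as_rotvec()),1).tolist())
TH=-8.0;CO=np.array([.5863,.1228])
def case(x,y,z=0):
    c,s=np.cos(np.radians(TH)),np.sin(np.radians(TH));return np.array([CO[0]+c*x-s*y,CO[1]+s*x+c*y,z])
def st():
    p,r,s=cur();m=r.as_matrix();print("t",s["clock"],"p",p,"toolx",m[:,0],"yaw",np.degrees(np.arctan2(m[1,1],m[0,1])),"gap",s["finger_gap"],"F",s["wrist_force"],"j",s["joint_pos"])
E
python3 - <<'E'
from h import *
st()
rel([((.548,.174,.2),-8),((.548,.174,.2),172),((.548,.174,.106),-8)])
E
```

```text
t 0.3 p [ 0.1577 -0.5528  0.2018] toolx [-0.0001  0.0006 -1.    ] yaw -74.08336702968867 gap 0.08570022407472325 F [-0.7635 -0.5302 -0.3787] j [-1.4326  0.3135  0.0457  1.3037 -0.      1.4312]
[2.2, -591.9, -574.7] [-66.1, -0.0, 0.0]
[2.2, -591.9, -574.7] [113.9, 0.0, 0.0]
[96.2, -591.8, -574.7] [-66.1, -0.0, 0.0]
```

send_rows([
  [0, -35, -34, 7, 0, 0],
  [0, -74, -72, 14, 0, 0],
  [0, -111, -108, 21, 0, 0],
  [0, -148, -144, 28, 0, 0],
  [0, -185, -180, 36, 0, 0],
  [0, -222, -216, 43, 0, 0],
  [0, -259, -252, 50, 0, 0],
  [0, -296, -288, 57, 0, 0],
  [0, -333, -324, 64, 0, 0],
  [0, -370, -360, 71, 0, 0],
], claw=36, newtons=30)

```text
clock: 1.55
tcp_pos: [0.3049, -0.1951, 0.2023]
orientation: [-0.319, 0.652, -0.271, -0.632]
wrist_force: [-0.6, -0.6, 1.2]
finger_gap: 0.0358
```

Run:
```python
from h import *
st()
rel([((.548,.174,.2),172),((.548,.174,.106),172)])
```

```text
t 1.55 p [ 0.3049 -0.1951  0.2023] toolx [ 0.0548  0.0507 -0.9972] yaw -139.36408746495235 gap 0.03575743113483444 F [-0.5938 -0.5788  1.2182] j [-0.8624 -0.1122 -0.4349  1.251   0.0746  3.1406]
[34.4, -423.5, 121.7] [48.6, 2.0, 3.9]
[128.1, -416.5, 121.5] [48.6, 2.0, 3.9]
```

Run:
```python
from h import *
rel([((.47,.06,.2),-30),((.548,.174,.2),-8),((.548,.174,.2),-180+60)])
p0,R0,s=cur()
for k in range(1,11): rel([(np.array([.3049,-.1951,.2023])+(np.array([.548,.174,.2])-[.3049,-.1951,.2023])*k/10, -139.4+10.2*k)])
```

```text
[24.3, -290.5, 86.0] [-109.3, -4.0, 3.0]
[34.4, -423.5, 121.7] [-131.3, -4.8, 2.4]
[34.4, -423.5, 121.7] [-19.3, -0.6, 4.3]
[3.5, -42.4, 12.2] [-10.2, -0.2, 4.3]
[6.9, -84.7, 24.4] [-20.3, -0.6, 4.3]
[10.3, -127.1, 36.5] [-30.5, -1.0, 4.2]
[13.8, -169.4, 48.7] [-40.7, -1.4, 4.2]
[17.2, -211.8, 60.9] [-50.9, -1.8, 4.1]
[20.6, -254.1, 73.0] [-61.1, -2.1, 3.9]
[24.1, -296.5, 85.2] [-71.3, -2.5, 3.8]
[27.5, -338.8, 97.4] [-81.5, -2.9, 3.6]
[30.9, -381.2, 109.5] [-91.7, -3.3, 3.4]
[34.4, -423.5, 121.7] [-101.9, -3.7, 3.2]
```

send_rows([
  [3, -42, 12, -10, 0, 4],
  [7, -85, 24, -20, -1, 4],
  [10, -127, 36, -30, -1, 4],
  [14, -169, 49, -41, -1, 4],
  [17, -212, 61, -51, -2, 4],
  [20, -254, 73, -61, -2, 4],
  [24, -296, 85, -71, -2, 4],
  [27, -339, 97, -81, -3, 4],
  [31, -381, 110, -92, -3, 3],
  [34, -423, 122, -102, -4, 3],
])

```text
clock: 2.8
tcp_pos: [0.5483, 0.1732, 0.2]
orientation: [-0.313, -0.632, -0.317, 0.634]
wrist_force: [1.3, -0.1, 0.5]
finger_gap: 0.0362
```

Run:
```python
from h import *
st()
rel([((.548,.174,.17),-8),((.548,.174,.106),-8)])
```

```text
t 2.8 p [0.5483 0.1732 0.2   ] toolx [-0.0056  0.003  -1.    ] yaw -37.09938637088663 gap 0.036207848084531744 F [ 1.3382 -0.1454  0.4976] j [0.1641 0.318  0.0476 1.3054 0.0039 2.3824]
[30.0, -0.6, -0.5] [-29.1, -0.0, 0.4]
[94.0, -0.2, -0.5] [-29.1, -0.0, 0.4]
```

send_rows([
  [5, 0, 0, -10, 0, 0],
  [10, 0, 0, -20, 0, 0],
  [20, 0, 0, -29, 0, 0],
  [35, 0, 0, -29, 0, 0],
  [50, 0, 0, -29, 0, 0],
  [65, 0, 0, -29, 0, 0],
  [78, 0, 0, -29, 0, 0],
  [88, 0, 0, -29, 0, 0],
  [94, 0, 0, -29, 0, 0],
  [94, 0, 0, -29, 0, 0],
], claw=36)

```text
clock: 4.05
tcp_pos: [0.5471, 0.1722, 0.1056]
orientation: [-0.46, -0.534, -0.464, 0.536]
wrist_force: [0.3, -0.4, 0.5]
finger_gap: 0.0357
```

Run:
```python
from h import *
st()
s=cam("scene");crop(s,"s2.png",290,120,200,150,4)
t=cam("top");crop(t,"t3.png",190,160,200,150,4)
piv=np.array([.5634,.2828]);r=.11
for a in range(9,105,9):
    d=np.radians(-98-a); p=piv+r*np.array([np.cos(d),np.sin(d)])
    rel([((*p,.106),-8-a*.55)])
```

```text
t 4.05 p [0.5471 0.1722 0.1056] toolx [-0.0063  0.003  -1.    ] yaw -8.448577464603485 gap 0.035654074013749815 F [ 0.3159 -0.3864  0.4922] j [ 0.1627  0.3602 -0.128   1.0883  0.004   1.881 ]
[0.4, -17.0, -2.8] [4.5, -0.1, 0.3]
[0.5, -33.8, -6.7] [9.5, -0.1, 0.3]
[0.6, -49.8, -13.2] [14.4, -0.1, 0.3]
[0.7, -64.6, -22.1] [19.4, -0.1, 0.3]
[0.8, -77.8, -33.2] [24.3, -0.1, 0.3]
[0.9, -89.1, -46.2] [29.3, -0.1, 0.3]
[1.0, -98.2, -60.9] [34.2, -0.0, 0.3]
[1.1, -105.0, -76.8] [39.2, -0.0, 0.3]
[1.1, -109.1, -93.5] [44.1, -0.0, 0.4]
[1.2, -110.6, -110.7] [49.1, 0.0, 0.4]
[1.2, -109.4, -128.0] [54.0, 0.0, 0.4]
```

View pics/s2.png

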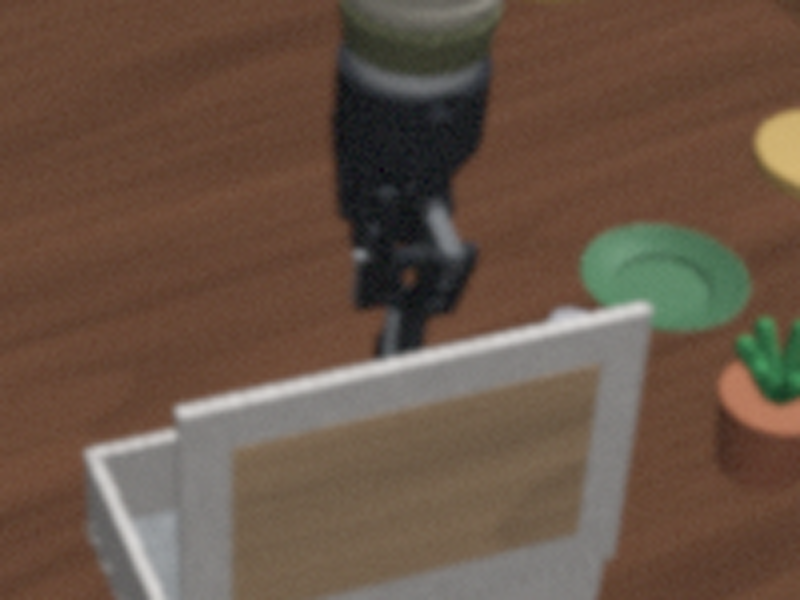

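View pics/t3.png

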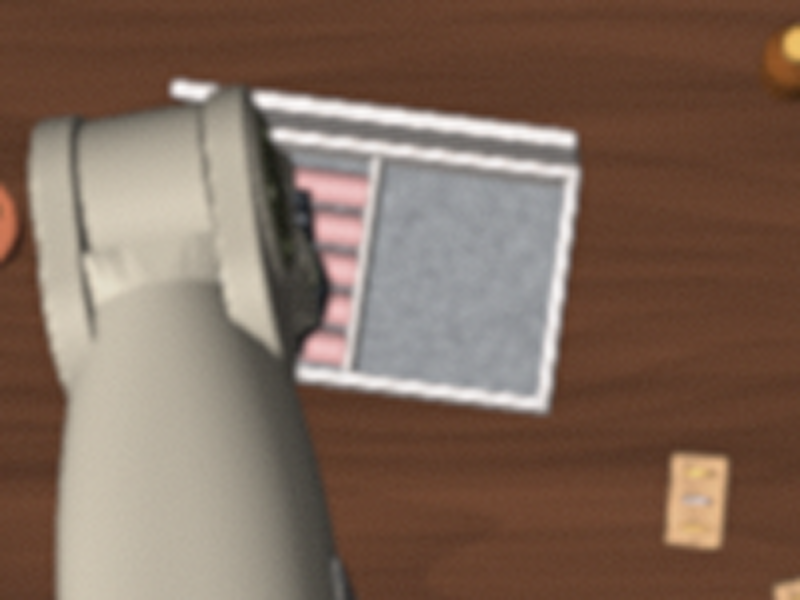

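send_rows([
  [0, -10, -2, 3, 0, 0],
  [0, -22, -4, 6, 0, 0],
  [0, -38, -8, 11, 0, 0],
  [0, -54, -15, 16, 0, 0],
  [0, -69, -25, 21, 0, 0],
  [0, -82, -37, 26, 0, 0],
  [0, -93, -52, 31, 0, 0],
  [0, -102, -68, 37, 0, 0],
  [0, -108, -88, 43, 0, 0],
  [0, -110, -108, 48, 0, 0],
])

```text
clock: 5.4
tcp_pos: [0.4545, 0.2961, 0.1077]
orientation: [-0.201, -0.676, -0.205, 0.678]
wrist_force: [-0.3, -0.3, -0.4]
finger_gap: 0.036
```

Run:
```python
from h import *
st()
s=cam("scene");crop(s,"s3.png",290,120,200,150,4)
rel([((*case(-.155,.155)[:2],.106),-57),((*case(-.155,.155)[:2],.2),-57)])
```

```text
t 5.4 p [0.4545 0.2961 0.1077] toolx [-0.0045  0.0037 -1.    ] yaw -56.60620015697353 gap 0.03600519355991816 F [-0.2704 -0.2586 -0.4408] j [ 0.4262  0.2992 -0.21    1.0641  0.0052  2.985 ]
[1.7, -0.0, 0.8] [0.3, 0.0, 0.4]
[-92.3, -0.7, 0.8] [0.3, 0.0, 0.4]
```

View pics/s3.png

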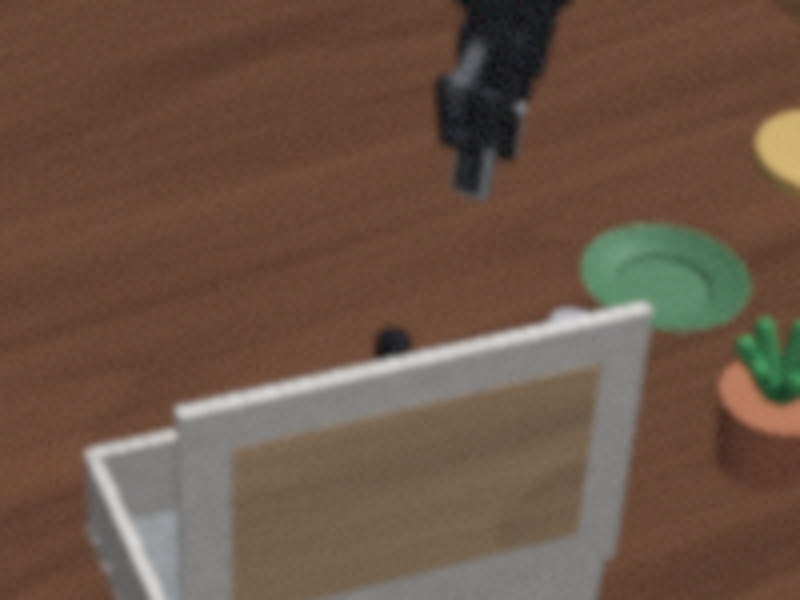

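Run:
```python
from h import *
s=cam("scene");p=cur()[0]
f=lambda P:((proj(s,P)-[290,120])*4)
print("tcp",f([p]),"13 up",f([p+[0,0,.013]]), "knob home top/mid",f([(.548,.174,.132),(.548,.174,.118)]))
t=cam("top");crop(t,"t4.png",190,160,200,150,4);cv2.imwrite("pics/s4.png",s["frame"])
```

```text
tcp [[480.6573 214.5945]] 13 up [[483.0449 196.9874]] knob home top/mid [[390.1975 333.8628]
 [388.1289 353.5139]]
```

View pics/t4.png

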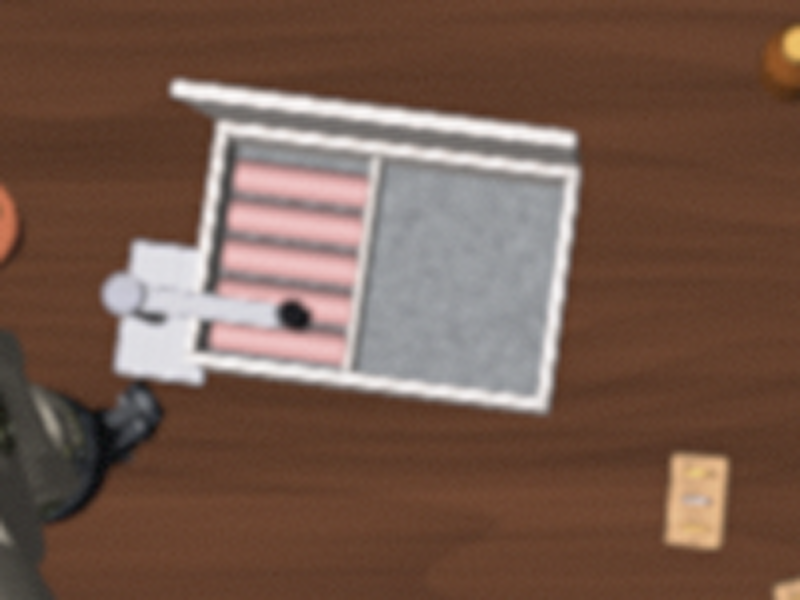

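Run:
```python
from h import *
s=cam("scene");p,r,_=cur()
x0,y0=380,130
im=cv2.resize(s["frame"][y0:y0+60,x0:x0+80],None,fx=10,fy=10,interpolation=cv2.INTER_CUBIC)
im=cv2.convertScaleAbs(im,alpha=2.0,beta=20)
m=r.as_matrix()
for h,c in((0,(0,0,255)),(.007,(0,255,0)),(.014,(255,0,0))):
    for sg in(-1,1):
        for w in(-.011,.011):
            q=proj(s,[p+[0,0,h]+m[:,1]*sg*.018+m[:,2]*w])[0];q=(q-[x0,y0]+.5)*10;cv2.circle(im,tuple(int(v) for v in q),5,c,-1)
cv2.imwrite("pics/z1.png",im)
```

```text
(no output)
```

View pics/z1.png

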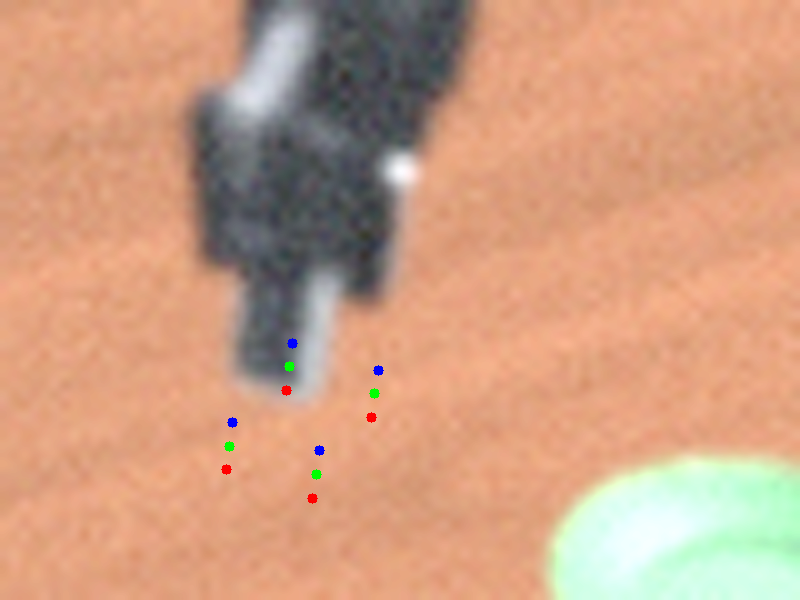

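Run:
```python
from h import *
s=cam("top");p,r,_=cur()
x0,y0=190,230
im=cv2.resize(s["frame"][y0:y0+60,x0:x0+80],None,fx=10,fy=10,interpolation=cv2.INTER_CUBIC)
im=cv2.convertScaleAbs(im,alpha=2.0,beta=20)
m=r.as_matrix()
for h,c in((0,(0,0,255)),(.014,(0,255,0)),(.028,(255,0,0))):
    for sg in(-1,1):
        for w in(-.011,.011):
            q=proj(s,[p+[0,0,h]+m[:,1]*sg*.018+m[:,2]*w])[0];q=(q-[x0,y0]+.5)*10;cv2.circle(im,tuple(int(v) for v in q),5,c,-1)
cv2.imwrite("pics/z2.png",im)
```

```text
(no output)
```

View pics/z2.png

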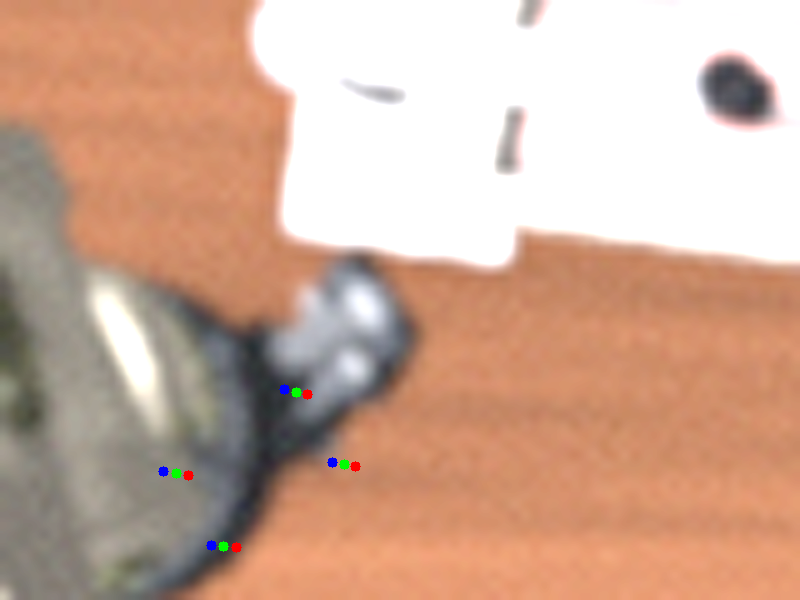

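send_rows([
  [-10, 0, 0, 0, 0, 0],
  [-20, 0, 0, 0, 0, 0],
  [-30, 0, 0, 0, 0, 0],
  [-30, 0, 0, 0, 0, 0],
  [-30, 0, 0, 0, 0, 0],
  [-30, 0, 0, 0, 0, 0],
  [-30, 0, 0, 0, 0, 0],
  [-30, 0, 0, 0, 0, 0],
  [-30, 0, 0, 0, 0, 0],
  [-30, 0, 0, 0, 0, 0],
], claw=10)

```text
clock: 6.9
tcp_pos: [0.4545, 0.2952, 0.1368]
orientation: [-0.202, -0.675, -0.206, 0.679]
wrist_force: [0.3, 0.6, 0.0]
finger_gap: 0.0099
```

```bash
cat > z.py <<'E'
from h import *
import sys
def z(n,fn,hs=(0,.014,.028)):
    s=cam(n);p,r,S=cur();g=S["finger_gap"]/2
    u=proj(s,[p])[0];x0=int(np.clip(u[0]-40,0,560));y0=int(np.clip(u[1]-30,0,420))
    im=cv2.resize(s["frame"][y0:y0+60,x0:x0+80],None,fx=10,fy=10,interpolation=cv2.INTER_CUBIC)
    im=cv2.convertScaleAbs(im,alpha=1.7,beta=20);m=r.as_matrix()
    for h,c in zip(hs,((0,0,255),(0,255,0),(255,0,0))):
        for sg in(-1,1):
            for w in(-.011,.011):
                q=proj(s,[p-m[:,0]*h+m[:,1]*sg*g+m[:,2]*w])[0];q=(q-[x0,y0]+.5)*10;cv2.circle(im,tuple(int(v) for v in q),4,c,-1)
    cv2.imwrite(fn,im)
z("scene","pics/"+sys.argv[1]+"s.png");z("top","pics/"+sys.argv[1]+"t.png");st()
E
python3 z.py z3
```

```text
t 7.0 p [0.4546 0.2952 0.1369] toolx [-0.0057  0.0031 -1.    ] yaw -56.443035222441466 gap 0.00964256127253321 F [ 1.067   0.6588 -0.4877] j [ 0.4246  0.2806 -0.1607  1.1333  0.0052  2.9805]
```

View pics/z3s.png

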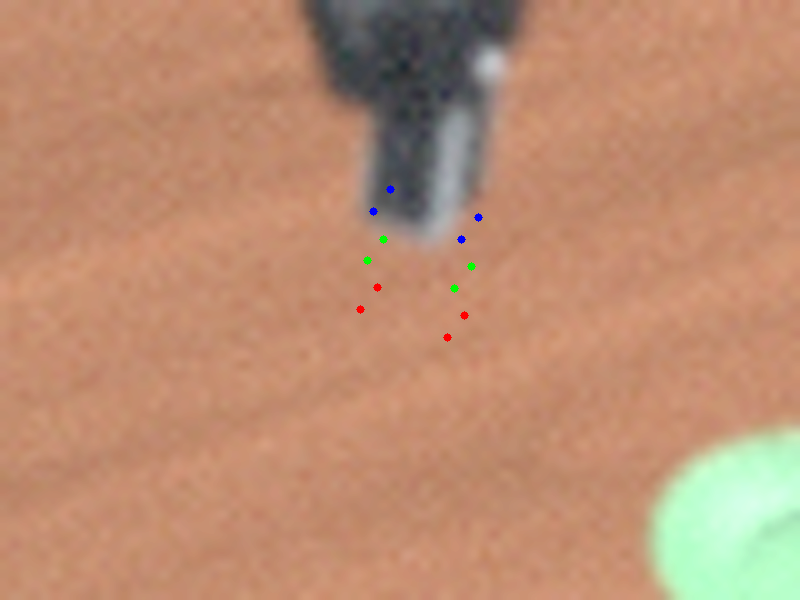

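View pics/z3t.png

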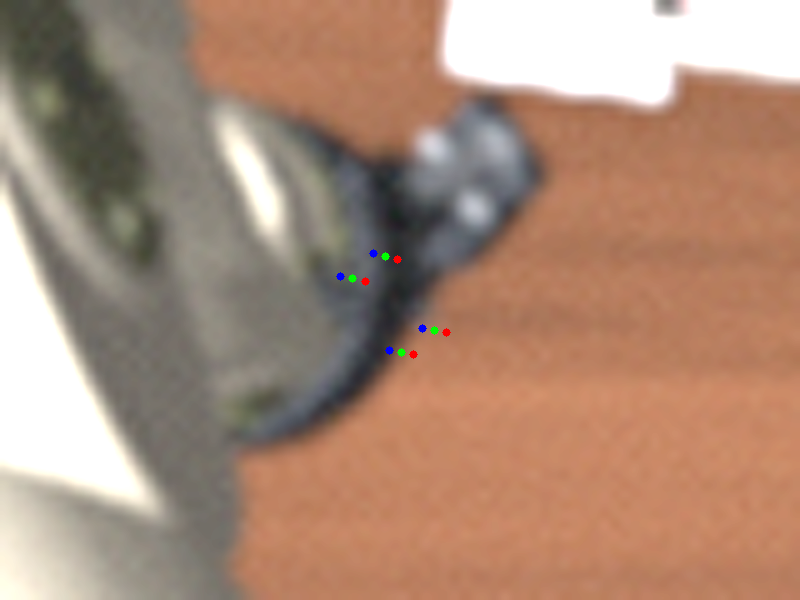

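Run:
```python
from h import *
t=cam("top");s=cam("scene")
def cen(d,lo,hi,win):
    h=cv2.cvtColor(d["frame"],cv2.COLOR_BGR2HSV);m=cv2.inRange(h,lo,hi);k=np.zeros_like(m);x,y,X,Y=win;k[y:Y,x:X]=1;m*=k
    c=max(cv2.findContours(m,0,1)[0],key=cv2.contourArea);e=cv2.fitEllipse(c);return e
for nm,lo,hi,wt,ws,z in (("plate",(60,40,40),(90,255,255),(130,250,200,300),(430,170,485,205),.016),("tin",(0,0,170),(180,50,255),(475,195,515,230),(100,350,145,390),.024)):
    a=cen(t,lo,hi,wt)[0];b=cen(s,lo,hi,ws)[0];print(nm,a,b,"onz top",onz(t,[a],z),"scene",onz(s,[b],z),"tri",tri(t,[a],s,[b]))
print("case corner FR rim scene",(proj(s,[case(-.08,-.12,.065),case(.08,-.12,.065),case(.08,.12,0)])-[290,160])*4, "top",(proj(t,[case(-.08,-.12,.065),case(.08,-.12,.065)])-[150,160])*4)
```

```text
Traceback (most recent call last):
ValueError: max() iterable argument is empty
```

Run:
```python
from h import *
t=cam("top");s=cam("scene")
a=[(168,275)];b=[(456.3,188.8)]
print("plate",onz(t,a,.016),onz(s,b,.016),tri(t,a,s,b))
a=[(496,212)];b=[(124,367)]
print("tin",onz(t,a,.024),onz(s,b,.024),tri(t,a,s,b))
print("scene corners",(proj(s,[case(-.08,-.12,.065),case(.08,-.12,.065),case(.08,-.12,0),case(.08,.12,0)])-[290,160])*4)
```

```text
plate [[0.4636 0.4456 0.016 ]] [[0.4659 0.4448 0.016 ]] [0.4639 0.4465 0.0139]
tin [[ 0.6205 -0.4391  0.024 ]] [[ 0.6236 -0.4375  0.024 ]] [ 0.6211 -0.4389  0.0211]
scene corners [[ 81.0902 289.9186]
 [176.5625 497.603 ]
 [175.3912 578.3659]
 [585.7364 467.636 ]]
```

send_rows([
  [25, 0, 0, 0, 0, 0],
  [55, 0, 0, 0, 0, 0],
  [85, 0, 0, 0, 0, 0],
  [105, 0, 0, 0, 0, 0],
  [112, 0, 0, 0, 0, 0],
  [117, 0, 0, 0, 0, 0],
  [121, 0, 0, 0, 0, 0],
  [125, 0, 0, 0, 0, 0],
  [129, 0, 0, 0, 0, 0],
  [131, 0, 0, 0, 0, 0],
], claw=10)

```text
clock: 8.45
tcp_pos: [0.4537, 0.2955, 0.0057]
orientation: [-0.202, -0.675, -0.206, 0.679]
wrist_force: [0.4, 0.2, -0.3]
finger_gap: 0.0099
```

```bash
python3 z.py z4
```

```text
t 8.55 p [0.4536 0.2955 0.0056] toolx [-0.0061  0.003  -1.    ] yaw -56.444254912895744 gap 0.009936882454639757 F [-0.0337  0.1654 -0.3617] j [ 0.4258  0.3927 -0.3521  0.8303  0.0052  2.9817]
```

View pics/z4s.png

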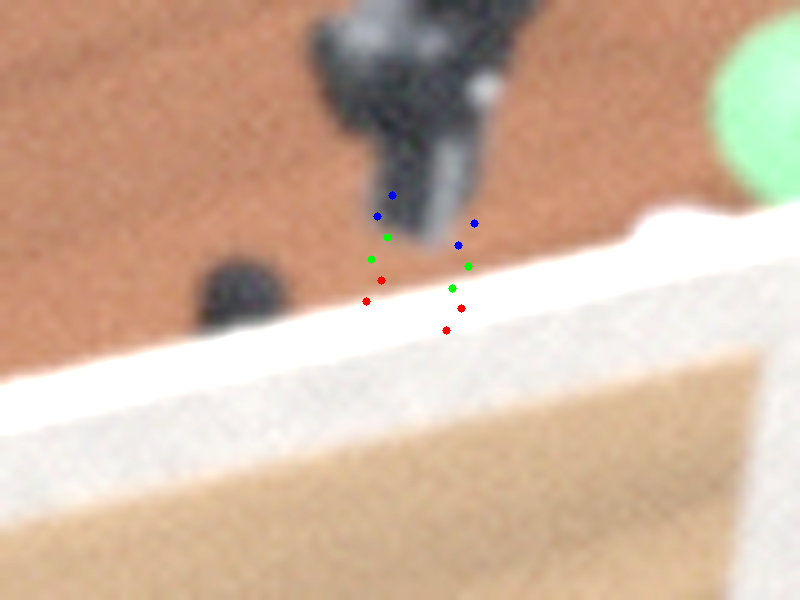

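View pics/z4t.png

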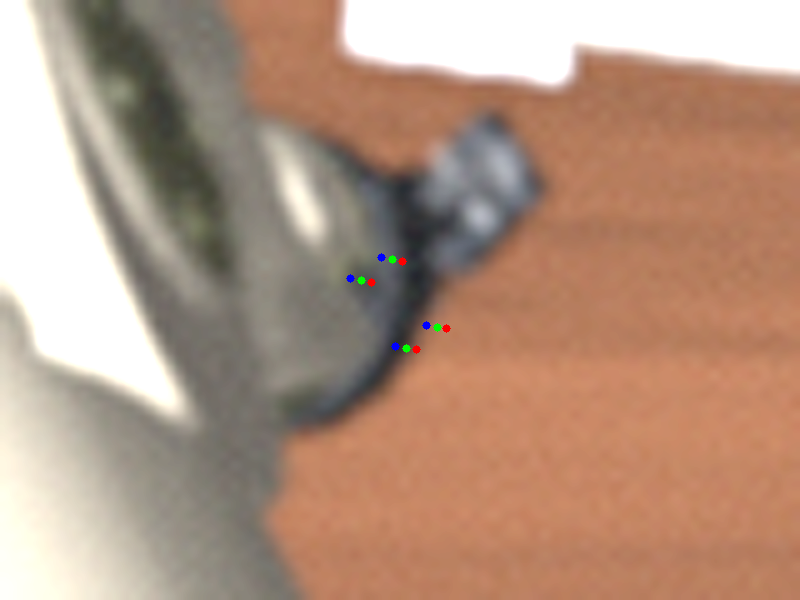

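send_rows([
  [3, 0, 0, 0, 0, 0],
  [6, 0, 0, 0, 0, 0],
  [8, 0, 0, 0, 0, 0],
  [10, 0, 0, 0, 0, 0],
  [12, 0, 0, 0, 0, 0],
  [14, 0, 0, 0, 0, 0],
  [16, 0, 0, 0, 0, 0],
  [17, 0, 0, 0, 0, 0],
  [18, 0, 0, 0, 0, 0],
  [18, 0, 0, 0, 0, 0],
])

```text
clock: 9.8
tcp_pos: [0.4536, 0.2956, -0.0122]
orientation: [-0.202, -0.675, -0.206, 0.679]
wrist_force: [0.3, 0.4, -0.4]
finger_gap: 0.0098
```

```bash
python3 z.py z5
```

```text
t 9.9 p [ 0.4537  0.2956 -0.0121] toolx [-0.0057  0.0031 -1.    ] yaw -56.44330327628522 gap 0.010160288797363637 F [-1.1289  0.6306  1.2668] j [ 0.426   0.4134 -0.3721  0.7892  0.0052  2.9819]
```

View pics/z5s.png

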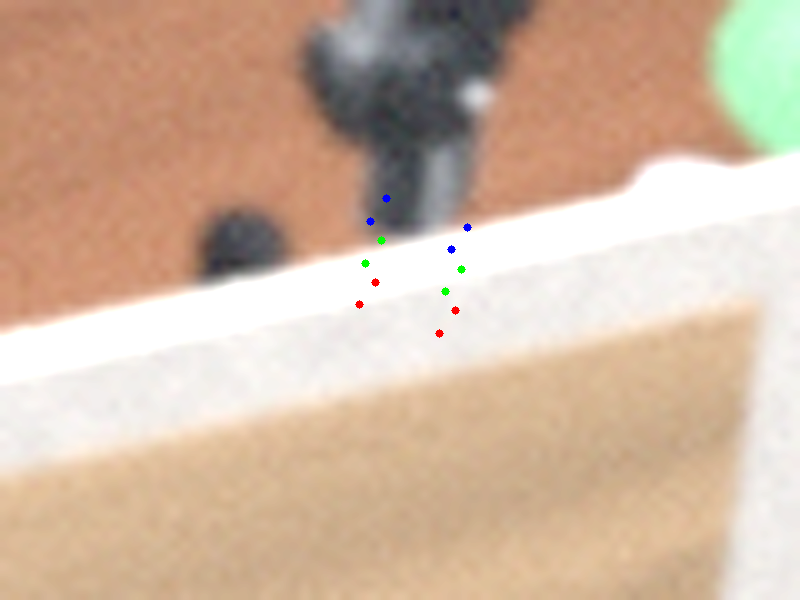

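send_rows([
  [2, 0, 0, 0, 0, 0],
  [4, 0, 0, 0, 0, 0],
  [6, 0, 0, 0, 0, 0],
  [7, 0, 0, 0, 0, 0],
  [8, 0, 0, 0, 0, 0],
  [9, 0, 0, 0, 0, 0],
  [10, 0, 0, 0, 0, 0],
  [11, 0, 0, 0, 0, 0],
  [12, 0, 0, 0, 0, 0],
  [12, 0, 0, 0, 0, 0],
])

```text
clock: 11.15
tcp_pos: [0.4535, 0.2956, -0.0243]
orientation: [-0.203, -0.675, -0.206, 0.679]
wrist_force: [0.8, -0.7, -0.5]
finger_gap: 0.0101
```

send_rows([
  [1, 0, 0, 0, 0, 0],
  [2, 0, 0, 0, 0, 0],
  [3, 0, 0, 0, 0, 0],
  [4, 0, 0, 0, 0, 0],
  [5, 0, 0, 0, 0, 0],
  [6, 0, 0, 0, 0, 0],
  [7, 0, 0, 0, 0, 0],
  [7, 0, 0, 0, 0, 0],
  [7, 0, 0, 0, 0, 0],
  [7, 0, 0, 0, 0, 0],
])

```text
clock: 12.4
tcp_pos: [0.4537, 0.2957, -0.0289]
orientation: [-0.203, -0.676, -0.206, 0.678]
wrist_force: [-4.8, -3.3, 19.2]
finger_gap: 0.0099
```

```bash
python3 z.py z6
```

```text
t 12.5 p [ 0.4537  0.2957 -0.0289] toolx [-0.0046  0.0033 -1.    ] yaw -56.43517929648245 gap 0.010042039598922428 F [-6.1501 -2.2272 18.5878] j [ 0.4263  0.4334 -0.3907  0.7496  0.0049  2.9821]
```

View pics/z6s.png

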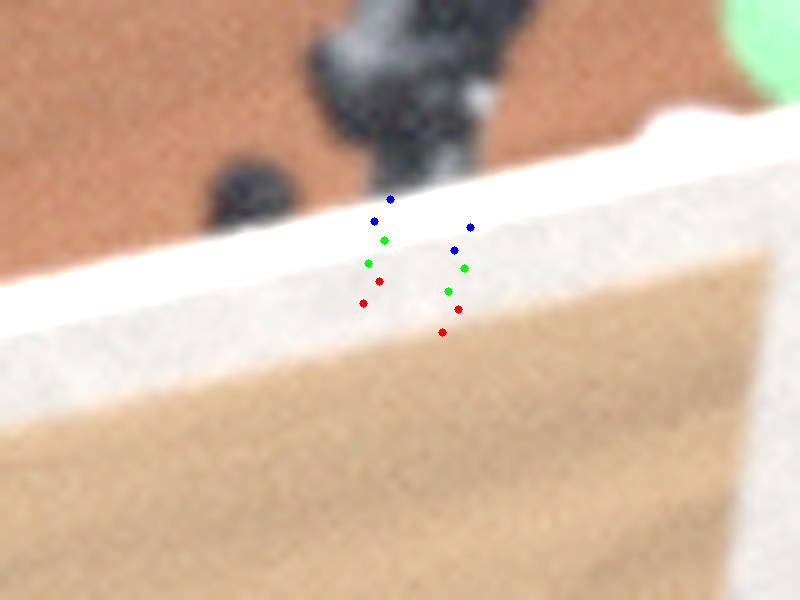

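View pics/z6t.png

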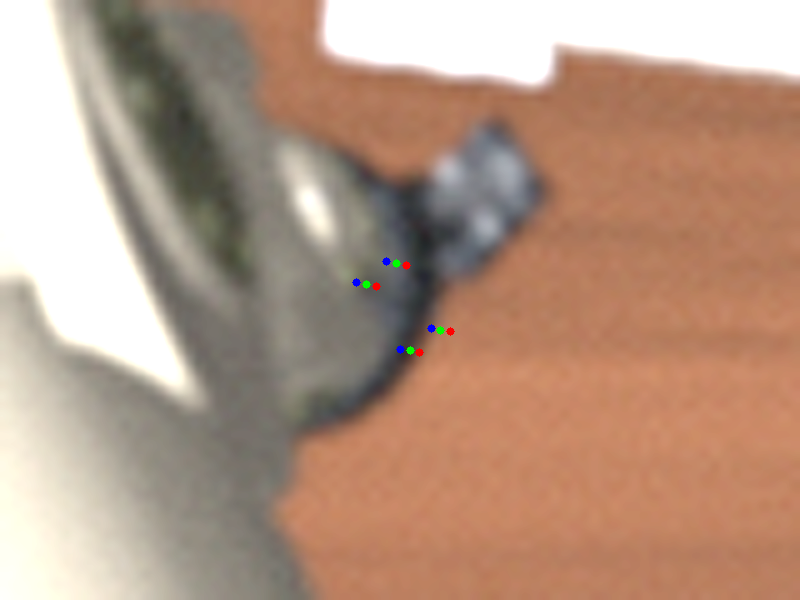

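Run:
```python
from h import *
rel([((.548,.174,.142),-8),((.548,.174,.072),-8)])
```

```text
[-171.7, 152.6, -11.0] [-48.4, -0.0, 0.3]
[-101.7, 153.0, -11.1] [-48.4, -0.0, 0.3]
```

send_rows([
  [-50, 0, 0, 0, 0, 0],
  [-110, 0, 0, 0, 0, 0],
  [-165, 10, -1, -5, 0, 0],
  [-178, 40, -3, -15, 0, 0],
  [-178, 75, -5, -25, 0, 0],
  [-178, 110, -8, -35, 0, 0],
  [-178, 140, -10, -44, 0, 0],
  [-178, 153, -11, -48, 0, 0],
  [-174, 153, -11, -48, 0, 0],
  [-160, 153, -11, -48, 0, 0],
], claw=34)

```text
clock: 13.75
tcp_pos: [0.5484, 0.1742, 0.1278]
orientation: [-0.46, -0.535, -0.464, 0.536]
wrist_force: [-0.1, -0.8, 0.2]
finger_gap: 0.0341
```

```bash
python3 z.py z7
python3 - <<'E'
from h import *
rel([((.548,.174,.072),-8)])
E
```

```text
t 13.85 p [0.5462 0.1741 0.1256] toolx [-0.0095  0.0026 -1.    ] yaw -8.434981433839994 gap 0.0339293045594144 F [-0.2869  0.8525 -0.0944] j [ 0.1662  0.3499 -0.0918  1.1381  0.0041  1.8842]
[53.6, 2.3, -0.1] [-0.4, -0.1, 0.6]
```

View pics/z7s.png

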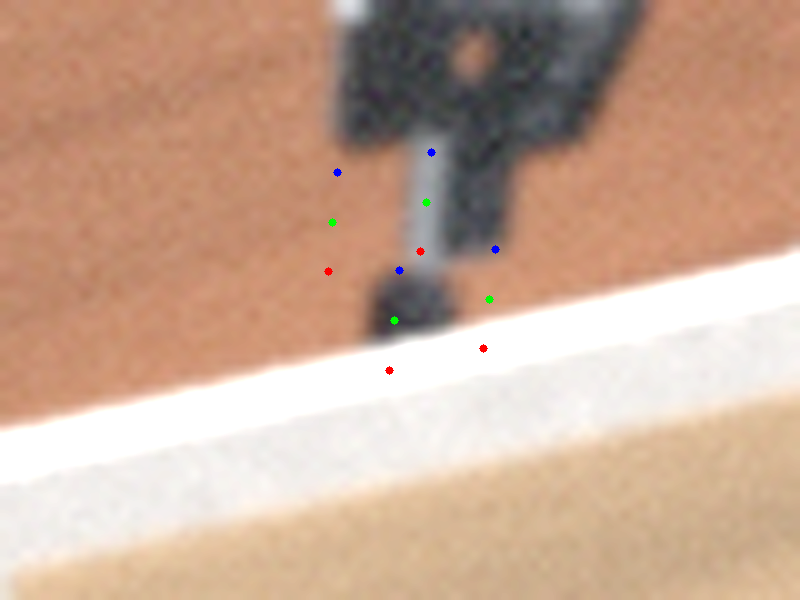

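View pics/z7t.png

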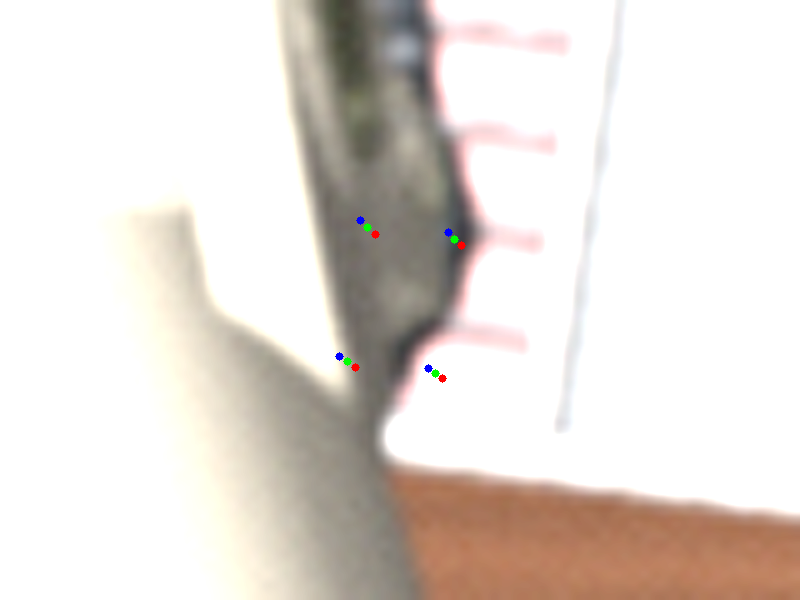

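send_rows([
  [10, 1, 0, 0, 0, 0],
  [20, 2, 0, 0, 0, 0],
  [30, 2, 0, 0, 0, 0],
  [38, 2, 0, 0, 0, 0],
  [44, 2, 0, 0, 0, 0],
  [48, 2, 0, 0, 0, 0],
  [51, 2, 0, 0, 0, 0],
  [53, 2, 0, 0, 0, 0],
  [53, 2, 0, 0, 0, 0],
  [53, 2, 0, 0, 0, 0],
])

```text
clock: 15.1
tcp_pos: [0.5501, 0.1736, 0.0751]
orientation: [-0.46, -0.535, -0.464, 0.536]
wrist_force: [0.2, 0.2, 0.3]
finger_gap: 0.0339
```

Run:
```python
from h import *
st()
piv=np.array([.5634,.2828]);r=.11
for a in range(10,105,10):
    d=np.radians(-98-a); p=piv+r*np.array([np.cos(d),np.sin(d)])
    rel([((*p,.0725),-8-a*.55)])
```

```text
t 15.1 p [0.5501 0.1736 0.0751] toolx [-0.0054  0.0031 -1.    ] yaw -8.44215149135653 gap 0.03393542285767972 F [0.1741 0.2384 0.271 ] j [ 0.1643  0.3874 -0.167   1.0212  0.004   1.8825]
[2.7, -21.1, -1.5] [5.1, -0.1, 0.3]
[2.9, -39.6, -6.3] [10.6, -0.1, 0.3]
[3.0, -57.1, -14.2] [16.1, -0.1, 0.3]
[3.1, -72.9, -25.1] [21.6, -0.1, 0.4]
[3.2, -86.5, -38.6] [27.1, -0.1, 0.4]
[3.3, -97.6, -54.2] [32.6, -0.0, 0.4]
[3.4, -105.9, -71.5] [38.1, -0.0, 0.4]
[3.5, -111.0, -90.0] [43.6, -0.0, 0.4]
[3.5, -112.8, -109.1] [49.1, 0.0, 0.4]
[3.5, -111.3, -128.2] [54.6, 0.0, 0.4]
```

send_rows([
  [2, -11, -1, 3, 0, 0],
  [2, -24, -2, 6, 0, 0],
  [2, -40, -6, 11, 0, 0],
  [2, -57, -14, 16, 0, 0],
  [2, -73, -25, 22, 0, 0],
  [2, -87, -39, 27, 0, 0],
  [2, -98, -54, 33, 0, 0],
  [2, -106, -72, 38, 0, 0],
  [2, -111, -91, 43, 0, 0],
  [2, -112, -116, 48, 0, 0],
])

```text
clock: 16.35
tcp_pos: [0.4559, 0.3047, 0.074]
orientation: [-0.202, -0.676, -0.204, 0.679]
wrist_force: [-0.2, -2.6, 0.5]
finger_gap: 0.0337
```

```bash
python3 z.py z8
```

```text
t 16.45 p [0.4566 0.3066 0.0742] toolx [-0.0045  0.0041 -1.    ] yaw -56.35717551359181 gap 0.033939676857675176 F [ 0.1095 -0.7946 -0.7084] j [ 0.442   0.3384 -0.2424  0.9922  0.0056  2.9964]
```

View pics/z8s.png

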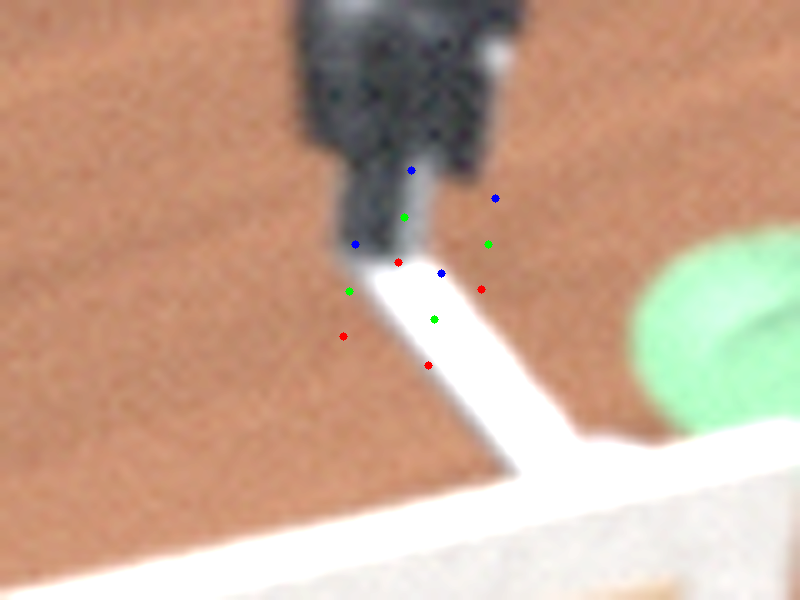

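View pics/z8t.png

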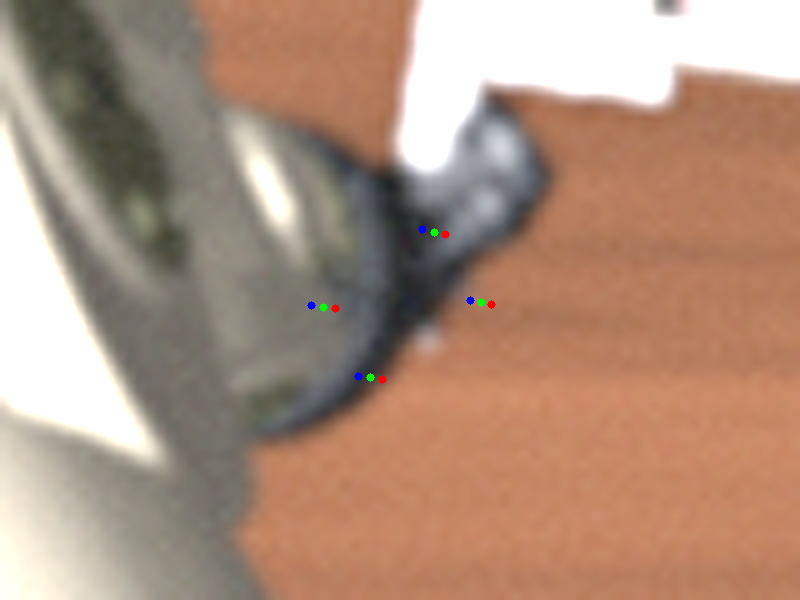

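Lever is now parked. In the scene crop the bar points to the front, with its tip under the fingers at about (400,265). The fingertips sit about 28 mm above the reported TCP: they touched the dresser at a reading of −0.028, so I'll correct for that. Next I raise and go to the block.

Run:
```python
from h import *
rel([((.4566,.3066,.17),-56.4),((.4101,-.3639,.13),-46.6)])
```

```text
[-95.8, -0.6, 0.2] [0.0, 0.1, 0.3]
[-58.4, 532.1, 410.3] [-9.8, 0.1, 0.3]
```

send_rows([
  [-40, 0, 0, 0, 0, 0],
  [-90, 0, 0, 0, 0, 0],
  [-105, 20, 16, 0, 0, 0],
  [-105, 55, 42, -1, 0, 0],
  [-105, 95, 73, -2, 0, 0],
  [-105, 138, 106, -3, 0, 0],
  [-105, 182, 140, -4, 0, 0],
  [-105, 227, 175, -5, 0, 0],
  [-105, 272, 210, -6, 0, 0],
  [-105, 317, 245, -7, 0, 0],
], claw=60)

```text
clock: 17.7
tcp_pos: [0.427, -0.0972, 0.1781]
orientation: [-0.244, -0.662, -0.247, 0.664]
wrist_force: [0.7, -0.7, -0.4]
finger_gap: 0.0599
```

Run:
```python
from h import *
st();t=cam("top");crop(t,"t5.png",190,160,200,150,4)
rel([((.4101,-.3639,.1),-46.6)])
```

```text
t 17.7 p [ 0.427  -0.0972  0.1781] toolx [-0.0049  0.0027 -1.    ] yaw -49.34655349422786 gap 0.05994453074026244 F [ 0.6945 -0.6508 -0.4307] j [-0.408   0.0634 -0.3226  1.1903  0.0005  2.0241]
[78.6, 187.6, 181.1] [-3.1, 0.3, 0.1]
```

View pics/t5.png

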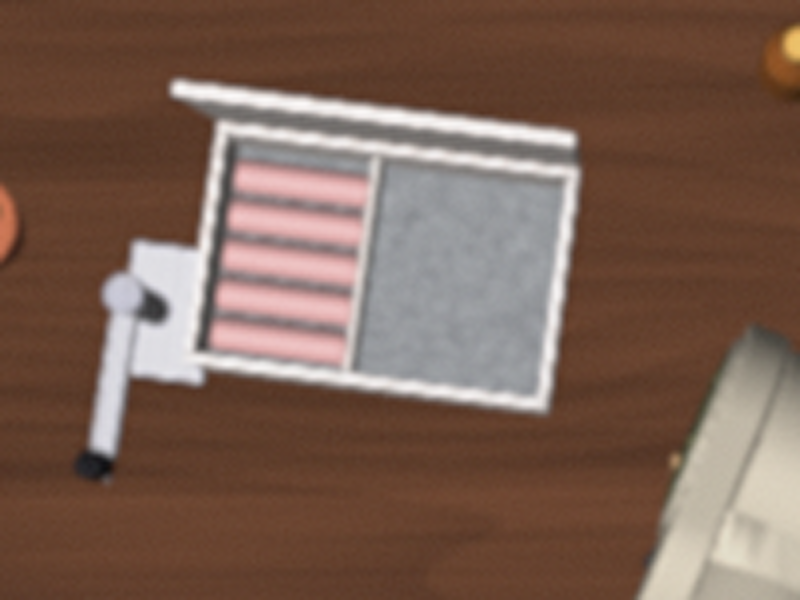

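Top crop: the lever is parked, with the post at (123,294) and the knob at (93,465), parallel to the case side. On to the block.

send_rows([
  [0, 25, 24, 0, 0, 0],
  [0, 55, 53, -1, 0, 0],
  [0, 90, 87, -2, 0, 0],
  [0, 125, 120, -2, 0, 0],
  [10, 155, 150, -3, 0, 0],
  [30, 178, 172, -3, 0, 0],
  [60, 188, 181, -3, 0, 0],
  [79, 188, 181, -3, 0, 0],
  [79, 188, 181, -3, 0, 0],
  [79, 188, 181, -3, 0, 0],
])

```text
clock: 19.0
tcp_pos: [0.4122, -0.3556, 0.0989]
orientation: [-0.261, -0.655, -0.264, 0.658]
wrist_force: [-0.1, 0.2, -0.7]
finger_gap: 0.0603
```

```bash
python3 z.py z9
```

```text
t 19.1 p [ 0.4126 -0.3558  0.0994] toolx [-0.0044  0.0015 -1.    ] yaw -46.40779173788606 gap 0.05994695288895285 F [ 0.3424  0.6409 -0.2535] j [-0.8575  0.3114 -0.2146  1.0488 -0.0024  1.5233]
```

View pics/z9s.png

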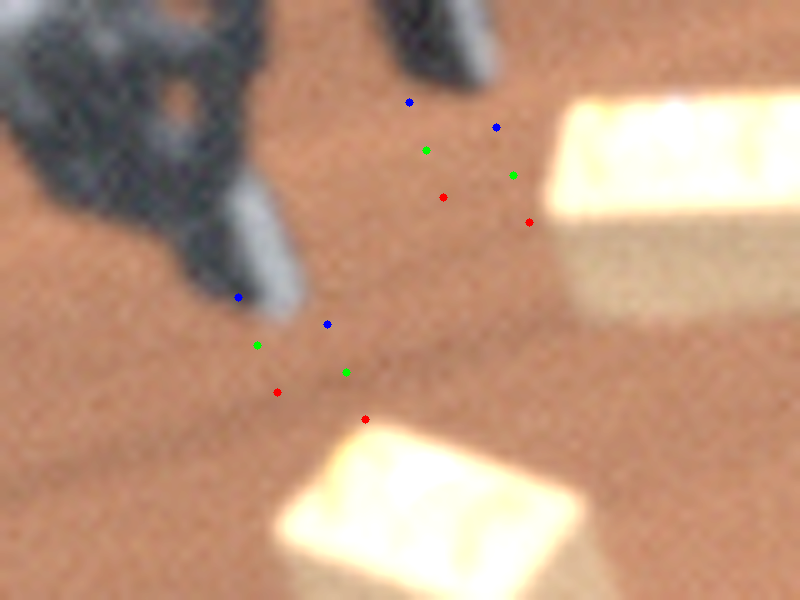

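View pics/z9t.png

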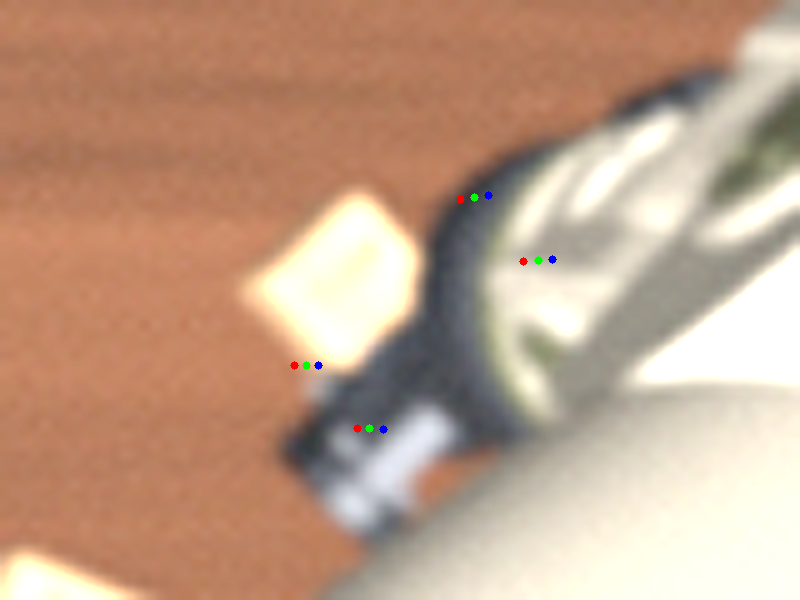

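Run:
```python
from h import *
st();rel([((.4101,-.3639,.06),-46.6),((.4101,-.3639,-.024),-46.6)])
```

```text
t 19.1 p [ 0.4126 -0.3558  0.0994] toolx [-0.0044  0.0015 -1.    ] yaw -46.40779173788606 gap 0.05994695288895285 F [ 0.3424  0.6409 -0.2535] j [-0.8575  0.3114 -0.2146  1.0488 -0.0024  1.5233]
[39.4, 4.3, 7.3] [0.2, 0.1, 0.2]
[123.4, 4.6, 7.2] [0.2, 0.1, 0.2]
```

send_rows([
  [0, 2, 3, 0, 0, 0],
  [0, 4, 7, 0, 0, 0],
  [15, 4, 7, 0, 0, 0],
  [30, 4, 7, 0, 0, 0],
  [45, 4, 7, 0, 0, 0],
  [60, 4, 7, 0, 0, 0],
  [68, 4, 7, 0, 0, 0],
  [70, 4, 7, 0, 0, 0],
  [70, 4, 7, 0, 0, 0],
  [70, 4, 7, 0, 0, 0],
])

```text
clock: 20.35
tcp_pos: [0.4097, -0.3633, 0.0286]
orientation: [-0.261, -0.655, -0.264, 0.658]
wrist_force: [-0.5, -0.6, -0.3]
finger_gap: 0.0604
```

```bash
python3 z.py z10;python3 - <<'E'
from h import *
rel([((.4101,-.3639,-.024),-46.6)])
E
```

```text
t 20.45 p [ 0.4096 -0.3632  0.0286] toolx [-0.0051  0.0023 -1.    ] yaw -46.446109118945984 gap 0.060013589542673114 F [ 0.471  -0.3336  0.2277] j [-0.8707  0.3793 -0.3067  0.8899 -0.0024  1.5108]
[52.6, 1.1, -0.0] [0.2, 0.1, 0.3]
```

View pics/z10s.png

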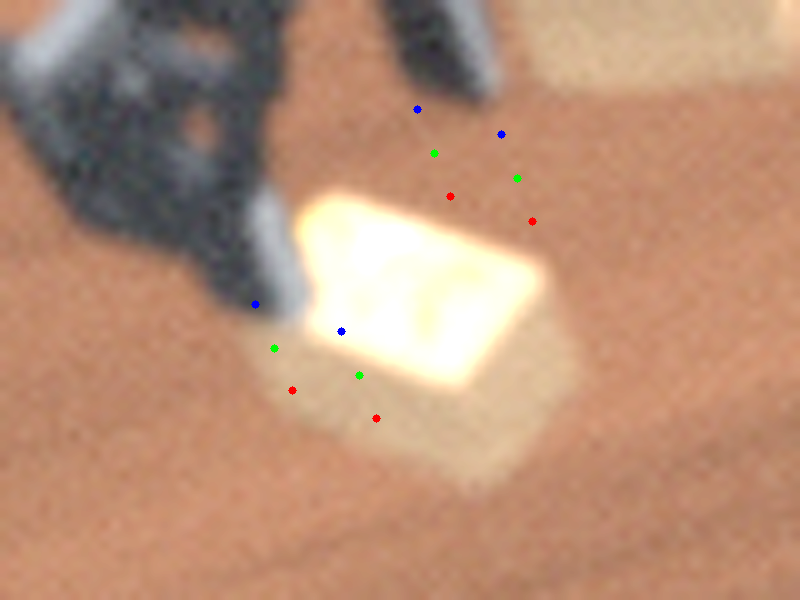

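View pics/z10t.png

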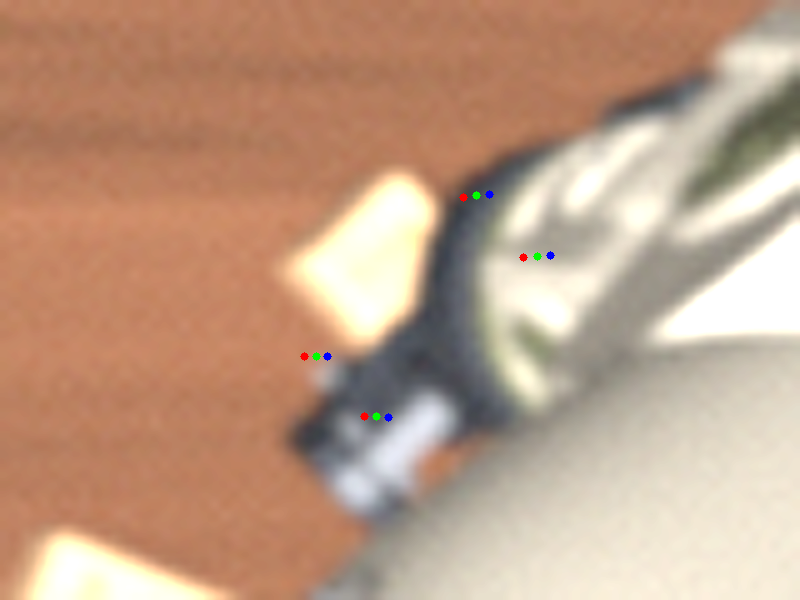

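Run:
```python
from h import *
for n in("top","scene"):
    t=cam(n);p=cur()[0];u=proj(t,[p])[0];x0=int(u[0]-40);y0=int(u[1]-30)
    print(n,x0,y0,proj(t,[(.4101,-.3639,.038)]),(proj(t,[(.4101,-.3639,.038)])-[x0,y0]+.5)*10)
    a=np.radians(43.4);l=np.array([np.cos(a),np.sin(a),0])*.03;w=np.array([-np.sin(a),np.cos(a),0])*.018;c=np.array([.4101,-.3639,.038])
    print((proj(t,[c+l+w,c+l-w,c-l-w,c-l+w])-[x0,y0]+.5)*10)
```

```text
top 430 261 [[471.9961 290.9635]] [[424.9608 304.6355]]
[[294.8842 270.2057]
 [391.2582 174.7629]
 [555.3722 339.1572]
 [458.8605 435.1556]]
scene 98 245 [[136.5582 273.3478]] [[390.5818 288.4783]]
[[552.2799 266.0216]
 [458.5538 384.1365]
 [228.7787 310.9302]
 [325.2859 196.315 ]]
```

send_rows([
  [12, 1, 0, 0, 0, 0],
  [24, 1, 0, 0, 0, 0],
  [34, 1, 0, 0, 0, 0],
  [42, 1, 0, 0, 0, 0],
  [47, 1, 0, 0, 0, 0],
  [50, 1, 0, 0, 0, 0],
  [52, 1, 0, 0, 0, 0],
  [52, 1, 0, 0, 0, 0],
  [52, 1, 0, 0, 0, 0],
  [52, 1, 0, 0, 0, 0],
])

```text
clock: 21.8
tcp_pos: [0.4099, -0.3636, -0.0237]
orientation: [-0.261, -0.655, -0.264, 0.658]
wrist_force: [-0.5, -0.3, 0.0]
finger_gap: 0.0602
```

send_rows([
  [0, 0, 0, 0, 0, 0],
  [0, 0, 0, 0, 0, 0],
  [0, 0, 0, 0, 0, 0],
  [0, 0, 0, 0, 0, 0],
  [0, 0, 0, 0, 0, 0],
  [0, 0, 0, 0, 0, 0],
  [-3, 0, 0, 0, 0, 0],
  [-10, 0, 0, 0, 0, 0],
  [-25, 0, 0, 0, 0, 0],
  [-40, 0, 0, 0, 0, 0],
], claw=25, newtons=35)

```text
clock: 23.05
tcp_pos: [0.41, -0.3637, 0.0172]
orientation: [-0.261, -0.655, -0.264, 0.658]
wrist_force: [-0.2, -0.2, -0.3]
finger_gap: 0.0359
```

```bash
python3 z.py z11;python3 - <<'E'
from h import *
s=cam("scene");crop(s,"s11.png",60,210,200,150,4)
E
```

```text
t 23.15 p [ 0.4113 -0.3651  0.0186] toolx [-0.003  -0.0002 -1.    ] yaw -46.44164954884208 gap 0.03558042471354659 F [-0.26   -0.0653  0.3081] j [-0.8705  0.3913 -0.3165  0.8647 -0.0024  1.5108]
```

View pics/s11.png

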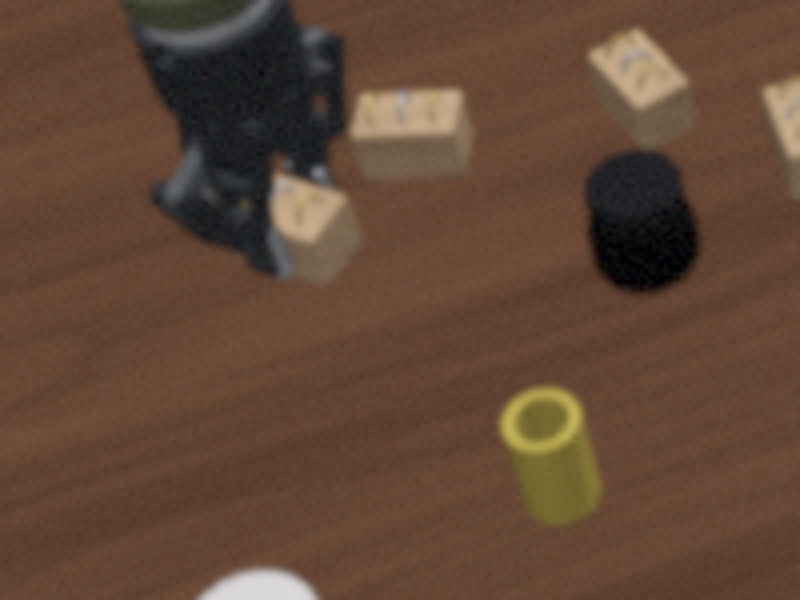

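Run:
```python
from h import *
c=case(-.006,-.0535);print(c)
rel([((.411,-.364,.13),-46.4),((c[0],c[1],.13),-8),((c[0],c[1],-.0165),-8)])
```

```text
[0.5729 0.0707 0.    ]
[-112.4, -0.7, -0.3] [-0.0, 0.1, 0.2]
[-112.7, -204.1, -417.1] [-38.4, 0.1, 0.2]
[33.8, -203.6, -417.5] [-38.4, 0.1, 0.2]
```

send_rows([
  [-40, 0, 0, 0, 0, 0],
  [-90, 0, 0, 0, 0, 0],
  [-113, -15, -30, -3, 0, 0],
  [-113, -34, -70, -7, 0, 0],
  [-113, -56, -115, -11, 0, 0],
  [-113, -78, -160, -15, 0, 0],
  [-113, -100, -205, -19, 0, 0],
  [-113, -122, -250, -23, 0, 0],
  [-113, -144, -295, -27, 0, 0],
  [-113, -166, -340, -31, 0, 0],
])

```text
clock: 24.45
tcp_pos: [0.5428, -0.0077, 0.1291]
orientation: [-0.427, -0.561, -0.431, 0.563]
wrist_force: [1.3, -0.2, -1.0]
finger_gap: 0.0355
```

send_rows([
  [0, -20, -37, -4, 0, 0],
  [0, -33, -65, -6, 0, 0],
  [0, -38, -77, -7, 0, 0],
  [0, -38, -77, -7, 0, 0],
  [0, -38, -77, -7, 0, 0],
  [0, -38, -77, -7, 0, 0],
  [0, -38, -77, -7, 0, 0],
  [0, -38, -77, -7, 0, 0],
  [0, -38, -77, -7, 0, 0],
  [0, -38, -77, -7, 0, 0],
])

```text
clock: 25.7
tcp_pos: [0.5265, 0.075, 0.1297]
orientation: [-0.46, -0.535, -0.464, 0.536]
wrist_force: [-0.3, -0.1, -0.3]
finger_gap: 0.036
```

Run:
```python
from h import *
st();t=cam("top");crop(t,"t12.png",190,160,200,150,4);s=cam("scene");crop(s,"s12.png",290,120,200,150,4)
c=case(-.006,-.0535)
rel([((c[0],c[1],.13),-8),((c[0],c[1],-.0165),-8)])
```

```text
t 25.7 p [0.5265 0.075  0.1297] toolx [-0.0058  0.0031 -1.    ] yaw -8.444478525301664 gap 0.036022402158844745 F [-0.2554 -0.0734 -0.2573] j [-0.0114  0.2679 -0.1962  1.1125  0.003   1.7068]
[-0.6, 46.6, -2.5] [-0.4, -0.1, 0.4]
[145.9, 47.5, -2.2] [-0.4, -0.1, 0.4]
```

View pics/t12.png

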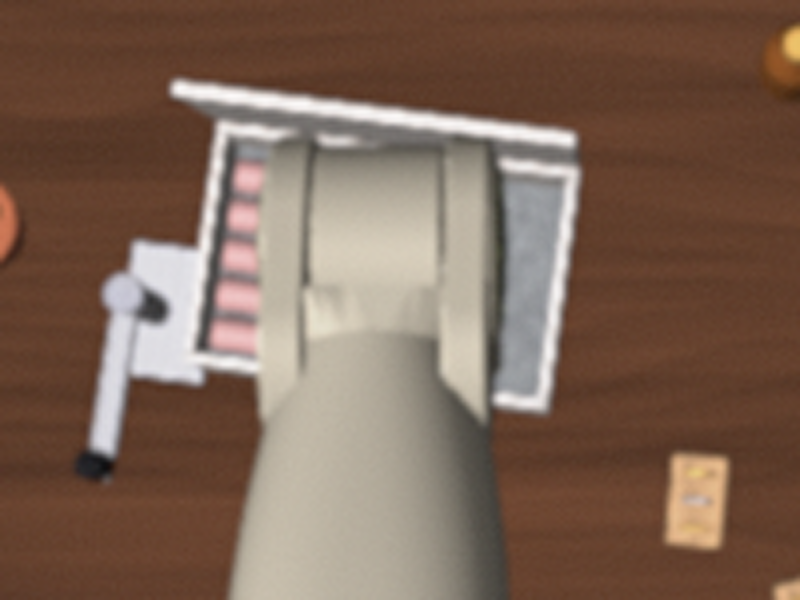

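View pics/s12.png

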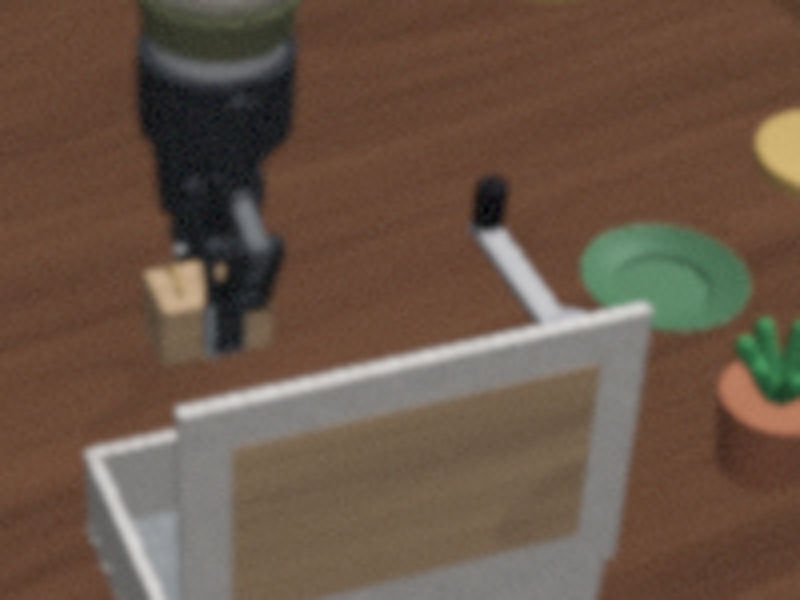

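send_rows([
  [0, 15, -1, 0, 0, 0],
  [0, 30, -2, 0, 0, 0],
  [0, 38, -2, 0, 0, 0],
  [10, 38, -2, 0, 0, 0],
  [25, 38, -2, 0, 0, 0],
  [40, 38, -2, 0, 0, 0],
  [55, 38, -2, 0, 0, 0],
  [70, 38, -2, 0, 0, 0],
  [80, 38, -2, 0, 0, 0],
  [80, 38, -2, 0, 0, 0],
])

```text
clock: 27.05
tcp_pos: [0.5632, 0.0717, 0.0485]
orientation: [-0.459, -0.534, -0.464, 0.537]
wrist_force: [-0.1, 0.1, 0.5]
finger_gap: 0.0356
```

Run:
```python
from h import *
st();t=cam("top");crop(t,"t13.png",190,160,200,150,4);s=cam("scene");crop(s,"s13.png",290,120,200,150,4)
c=case(-.015,-.0535)
rel([((c[0],c[1],-.0165),-8)])
```

```text
t 27.05 p [0.5632 0.0717 0.0485] toolx [-0.0075  0.0031 -1.    ] yaw -8.441669990072333 gap 0.03564999939929364 F [-0.1386  0.1373  0.4791] j [-0.0166  0.3962 -0.225   0.9571  0.003   1.7015]
[66.3, 0.1, -0.1] [-0.4, -0.1, 0.3]
```

View pics/t13.png

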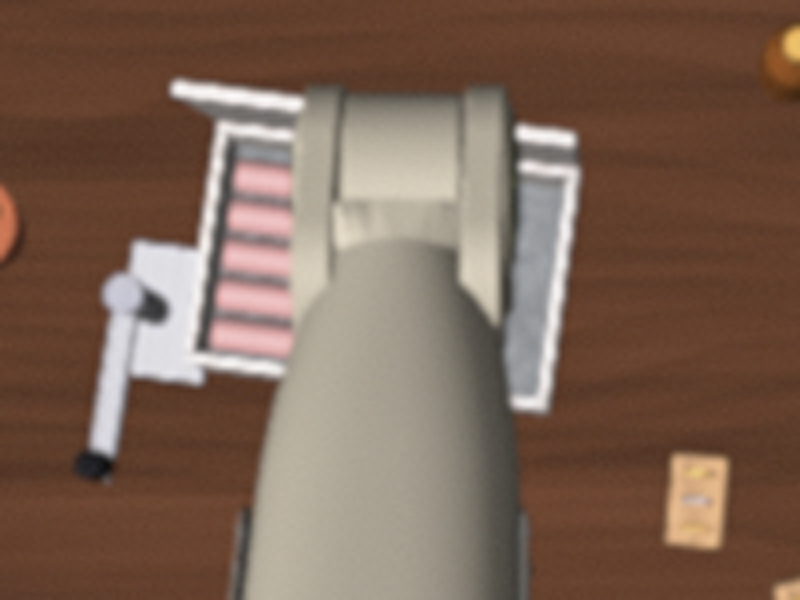

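View pics/s13.png

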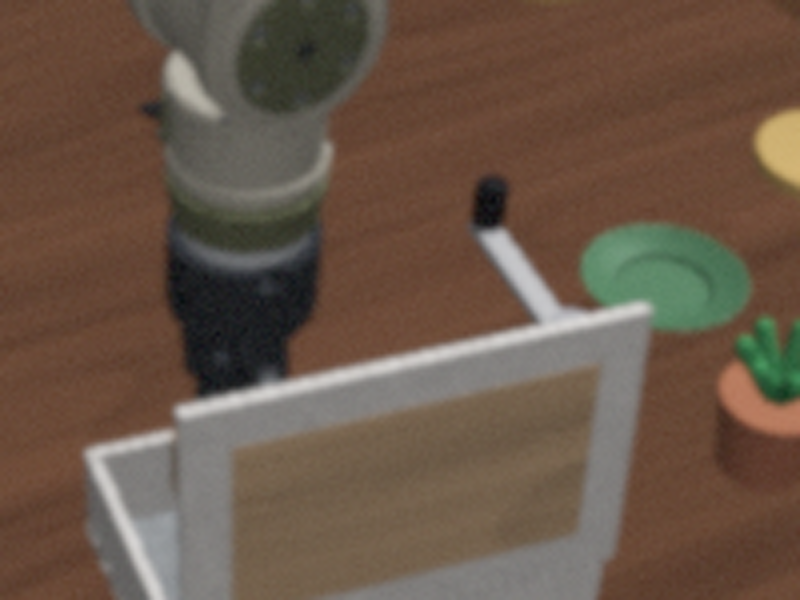

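send_rows([
  [10, 0, 0, 0, 0, 0],
  [20, 0, 0, 0, 0, 0],
  [30, 0, 0, 0, 0, 0],
  [40, 0, 0, 0, 0, 0],
  [48, 0, 0, 0, 0, 0],
  [55, 0, 0, 0, 0, 0],
  [60, 0, 0, 0, 0, 0],
  [63, 0, 0, 0, 0, 0],
  [65, 0, 0, 0, 0, 0],
  [65, 0, 0, 0, 0, 0],
])

```text
clock: 28.4
tcp_pos: [0.5636, 0.0718, -0.0155]
orientation: [-0.46, -0.535, -0.464, 0.536]
wrist_force: [0.3, 0.5, -0.3]
finger_gap: 0.0354
```

Run:
```python
from h import *
st();s=cam("scene");crop(s,"s14.png",290,120,200,150,4)
```

```text
t 28.4 p [ 0.5636  0.0718 -0.0155] toolx [-0.0057  0.0031 -1.    ] yaw -8.445084443204594 gap 0.035386790469473364 F [ 0.2649  0.4804 -0.3207] j [-0.0163  0.4613 -0.3024  0.8128  0.003   1.7019]
```

View pics/s14.png

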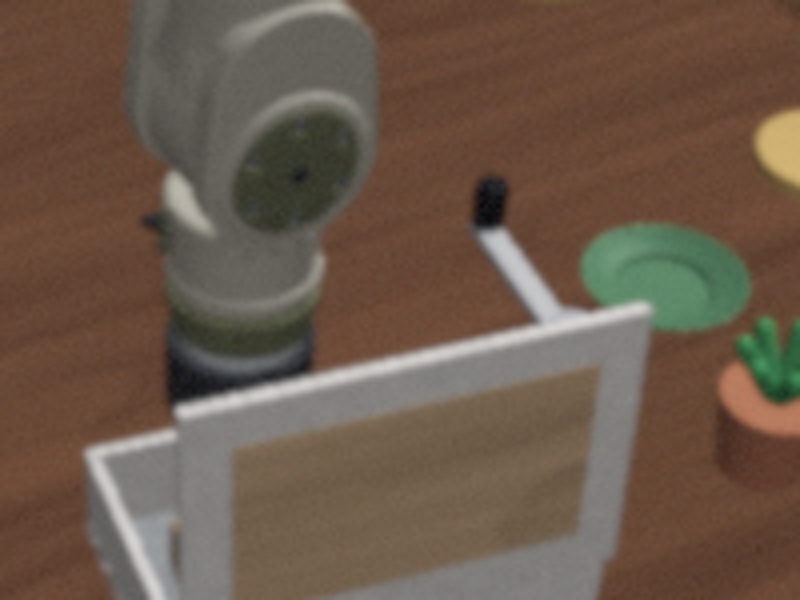

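send_rows([
  [0.5, 0, 0, 0, 0, 0],
  [1, 0, 0, 0, 0, 0],
  [1.5, 0, 0, 0, 0, 0],
  [2, 0, 0, 0, 0, 0],
  [2.5, 0, 0, 0, 0, 0],
  [3, 0, 0, 0, 0, 0],
  [3, 0, 0, 0, 0, 0],
  [3, 0, 0, 0, 0, 0],
  [3, 0, 0, 0, 0, 0],
  [3, 0, 0, 0, 0, 0],
])

```text
clock: 29.7
tcp_pos: [0.5636, 0.0719, -0.0176]
orientation: [-0.46, -0.535, -0.464, 0.536]
wrist_force: [-2.5, 1.0, 6.8]
finger_gap: 0.036
```

Contact at 6.8 N, so the block is on the floor. Releasing and lifting.

send_rows([
  [0, 0, 0, 0, 0, 0],
  [0, 0, 0, 0, 0, 0],
  [0, 0, 0, 0, 0, 0],
  [0, 0, 0, 0, 0, 0],
  [-10, 0, 0, 0, 0, 0],
  [-30, 0, 0, 0, 0, 0],
  [-60, 0, 0, 0, 0, 0],
  [-100, 0, 0, 0, 0, 0],
  [-145, -15, 0, 0, 0, 0],
  [-190, -35, 0, 0, 0, 0],
], claw=52)

```text
clock: 30.95
tcp_pos: [0.5298, 0.0764, 0.1738]
orientation: [-0.46, -0.535, -0.464, 0.536]
wrist_force: [1.0, 0.8, 0.5]
finger_gap: 0.0517
```

Run:
```python
from h import *
st();s=cam("scene");crop(s,"s15.png",290,120,200,150,4);t=cam("top");crop(t,"t15.png",190,160,200,150,4)
```

```text
t 30.95 p [0.5298 0.0764 0.1738] toolx [-0.005   0.0031 -1.    ] yaw -8.456038278082154 gap 0.05167440814551049 F [0.9739 0.767  0.4771] j [-0.0088  0.2505 -0.1086  1.2167  0.0031  1.7096]
```

View pics/s15.png

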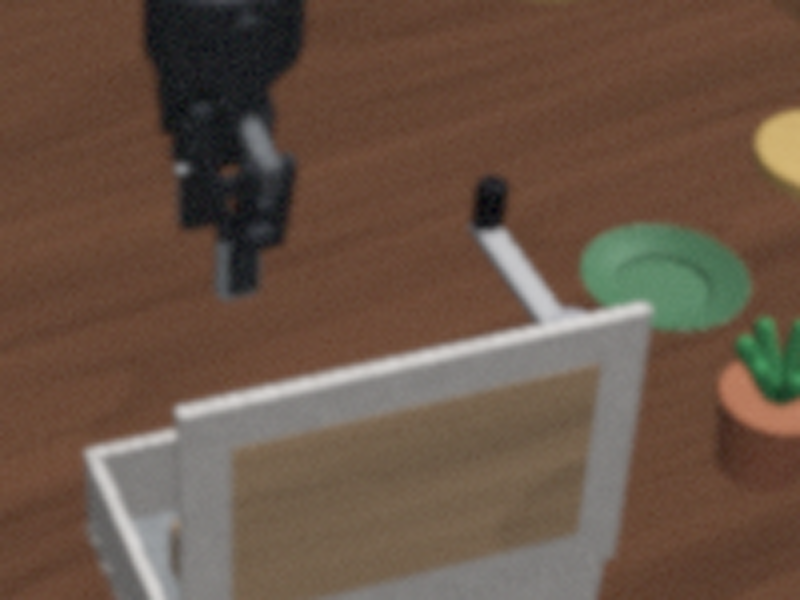

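View pics/t15.png

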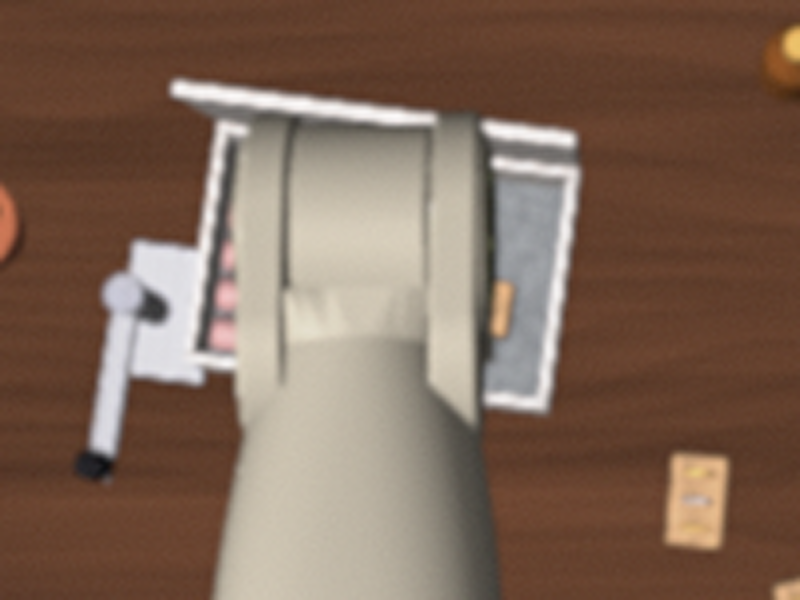

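Run:
```python
from h import *
c=case(.14,-.02);print(c)
rel([(cur()[0]+[0,0,.065],82),((c[0],c[1],.24),82),((c[0],c[1],.177),82)])
```

```text
[0.7222 0.0835 0.    ]
[-65.0, 0.2, -0.2] [-90.4, -0.0, -0.3]
[-61.4, 187.7, -34.8] [-90.4, -0.0, -0.3]
[1.6, 187.6, -34.6] [-90.4, -0.0, -0.3]
```

send_rows([
  [-25, 0, 0, -9, 0, 0],
  [-50, 0, 0, -18, 0, 0],
  [-70, 5, 0, -27, 0, 0],
  [-72, 20, -3, -36, 0, 0],
  [-72, 45, -8, -45, 0, 0],
  [-72, 75, -14, -54, 0, 0],
  [-72, 105, -20, -63, 0, 0],
  [-72, 135, -26, -72, 0, 0],
  [-72, 165, -31, -81, 0, 0],
  [-72, 190, -35, -90, 0, 0],
], claw=0)

```text
clock: 32.3
tcp_pos: [0.7245, 0.0829, 0.242]
orientation: [0.703, 0.051, 0.708, -0.049]
wrist_force: [0.6, 0.5, 0.2]
finger_gap: -0.0003
```

```bash
python3 z.py z16
python3 - <<'E'
from h import *
s=cam("scene");crop(s,"s16.png",290,120,200,150,4);t=cam("top");crop(t,"t16.png",190,160,200,150,4)
c=case(.14,-.02)
rel([((c[0],c[1],.177),82)])
E
```

```text
t 32.4 p [0.7251 0.0826 0.2399] toolx [-0.0077  0.003  -1.    ] yaw 81.61295330788951 gap -0.00026441738763479587 F [0.5029 0.127  0.1188] j [0.0022 0.669  0.7041 1.6135 0.003  0.1486]
[64.4, 0.4, -0.7] [-0.6, -0.5, -0.1]
```

View pics/s16.png

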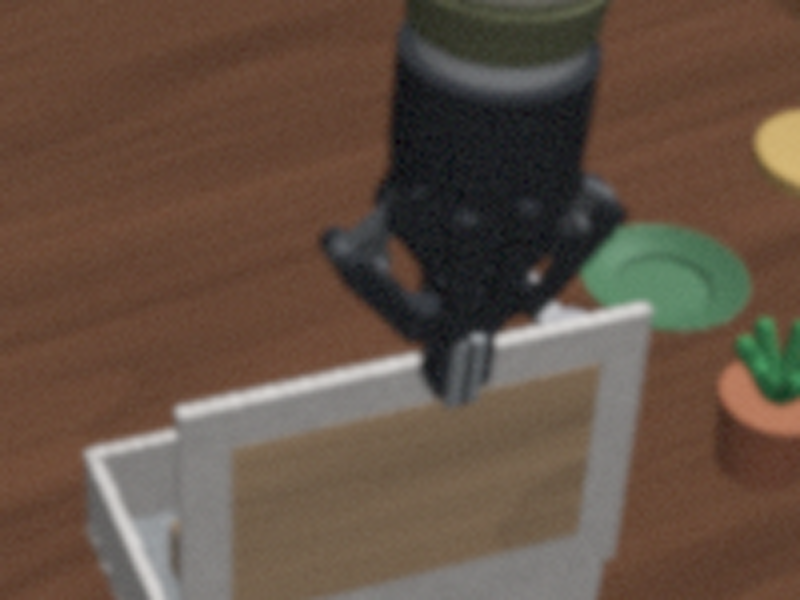

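View pics/t16.png

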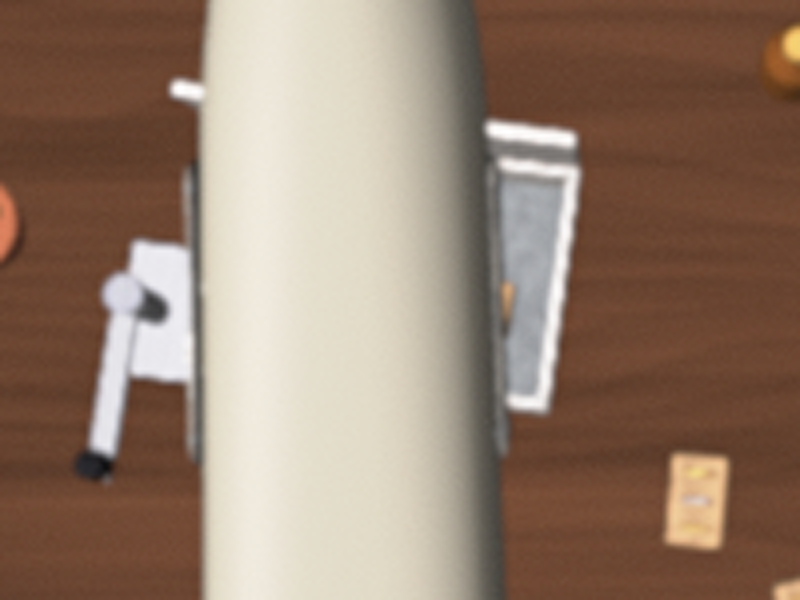

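send_rows([
  [10, 0, 0, 0, 0, 0],
  [25, 0, 0, 0, 0, 0],
  [40, 0, 0, 0, 0, 0],
  [52, 0, 0, 0, 0, 0],
  [60, 0, 0, 0, 0, 0],
  [64, 0, 0, 0, 0, 0],
  [64, 0, 0, 0, 0, 0],
  [64, 0, 0, 0, 0, 0],
  [64, 0, 0, 0, 0, 0],
  [64, 0, 0, 0, 0, 0],
])

```text
clock: 33.75
tcp_pos: [0.7233, 0.0831, 0.1789]
orientation: [0.703, 0.053, 0.707, -0.051]
wrist_force: [0.6, -0.2, 0.4]
finger_gap: -0.0001
```

Run:
```python
from h import *
st()
for th in [95,90,85,80,75,70,65,60,55,50,45,40,35,30,25,20,15,10,5,0]:
    a=np.radians(th);x=.08-.14*np.cos(a)+.008*np.sin(a)+.011;z=.065+.14*np.sin(a)+.008*np.cos(a)-.028
    c=case(x,-.02,z);print(th,end=" ");rel([(c,82)])
```

```text
t 33.75 p [0.7233 0.0831 0.1789] toolx [-0.0053  0.0031 -1.    ] yaw 81.55395510002323 gap -0.00011614785461672253 F [ 0.5506 -0.2458  0.3793] j [0.0029 0.6475 0.5175 1.446  0.0031 0.1503]
95 [3.3, 0.0, -30.0] [-0.4, -0.3, -0.1]
90 [2.1, -0.1, -42.2] [-0.4, -0.3, -0.1]
85 [2.0, -0.2, -54.4] [-0.4, -0.3, -0.1]
80 [3.0, -0.3, -66.6] [-0.4, -0.3, -0.1]
75 [5.0, -0.4, -78.7] [-0.4, -0.3, -0.1]
70 [8.1, -0.5, -90.5] [-0.4, -0.3, -0.1]
65 [12.2, -0.6, -102.1] [-0.4, -0.3, -0.1]
60 [17.3, -0.7, -113.2] [-0.4, -0.3, -0.1]
55 [23.3, -0.8, -123.8] [-0.4, -0.3, -0.1]
50 [30.3, -0.9, -133.9] [-0.4, -0.3, -0.1]
45 [38.0, -1.0, -143.3] [-0.4, -0.3, -0.1]
40 [46.6, -1.0, -152.0] [-0.4, -0.3, -0.1]
35 [55.9, -1.1, -160.0] [-0.4, -0.3, -0.1]
30 [65.9, -1.2, -167.1] [-0.4, -0.3, -0.1]
25 [76.5, -1.3, -173.3] [-0.4, -0.3, -0.1]
20 [87.5, -1.4, -178.5] [-0.4, -0.3, -0.1]
15 [99.0, -1.4, -182.8] [-0.4, -0.3, -0.1]
10 [110.8, -1.5, -186.1] [-0.4, -0.3, -0.1]
5 [122.8, -1.5, -188.3] [-0.4, -0.3, -0.1]
0 [135.0, -1.5, -189.4] [-0.4, -0.3, -0.1]
```

send_rows([
  [1, 0, -10, 0, 0, 0],
  [2, 0, -22, 0, 0, 0],
  [2, 0, -34, 0, 0, 0],
  [2, 0, -45, 0, 0, 0],
  [2, 0, -56, 0, 0, 0],
  [3, 0, -67, 0, 0, 0],
  [5, 0, -79, 0, 0, 0],
  [8, 0, -90, 0, 0, 0],
  [12, -1, -102, 0, 0, 0],
  [17, -1, -113, 0, 0, 0],
])

```text
clock: 35.0
tcp_pos: [0.6113, 0.099, 0.1628]
orientation: [0.704, 0.053, 0.707, -0.051]
wrist_force: [1.1, 0.9, 2.1]
finger_gap: -0.0001
```

Run:
```python
from h import *
st();s=cam("scene");crop(s,"s17.png",290,120,200,150,4)
for th in [55,50,45,40,35,30,25,20,15,10,5,0]:
    a=np.radians(th);x=.08-.14*np.cos(a)+.008*np.sin(a)+.011;z=.065+.14*np.sin(a)+.008*np.cos(a)-.028
    c=case(x,-.02,z);print(th,end=" ");rel([(c,82)])
```

```text
t 35.0 p [0.6113 0.099  0.1628] toolx [-0.0039  0.0034 -1.    ] yaw 81.55812369358098 gap -6.575325839026915e-05 F [1.101  0.8881 2.1355] j [0.029  0.4154 0.0982 1.2574 0.0035 0.1764]
55 [6.0, 0.1, -8.9] [-0.4, -0.4, -0.1]
50 [12.9, 0.0, -19.0] [-0.4, -0.4, -0.1]
45 [20.7, -0.1, -28.4] [-0.4, -0.4, -0.1]
40 [29.3, -0.1, -37.1] [-0.4, -0.4, -0.1]
35 [38.6, -0.2, -45.0] [-0.4, -0.4, -0.1]
30 [48.6, -0.3, -52.1] [-0.4, -0.4, -0.1]
25 [59.2, -0.4, -58.3] [-0.4, -0.4, -0.1]
20 [70.2, -0.4, -63.5] [-0.4, -0.4, -0.1]
15 [81.7, -0.5, -67.8] [-0.4, -0.4, -0.1]
10 [93.5, -0.5, -71.0] [-0.4, -0.4, -0.1]
5 [105.5, -0.6, -73.2] [-0.4, -0.4, -0.1]
0 [117.7, -0.6, -74.4] [-0.4, -0.4, -0.1]
```

View pics/s17.png

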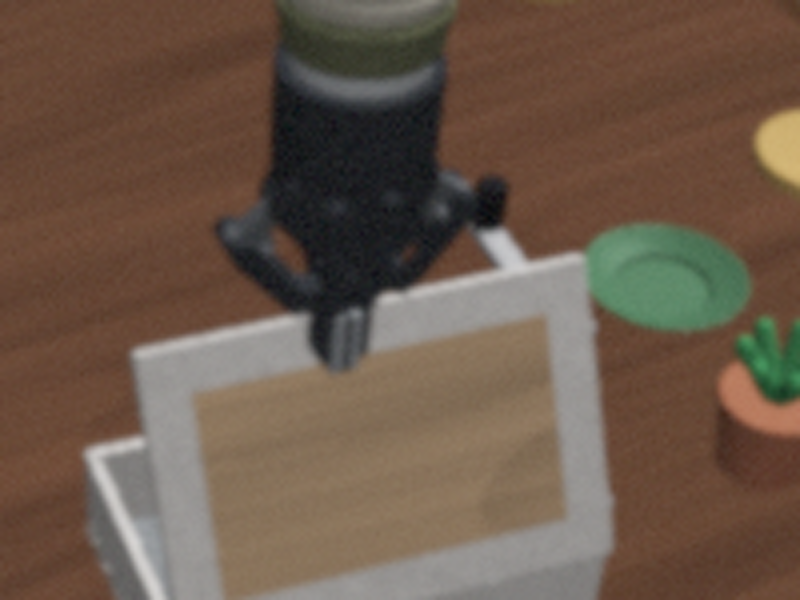

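send_rows([
  [6, 0, -9, 0, 0, 0],
  [13, 0, -19, 0, 0, 0],
  [21, 0, -28, 0, 0, 0],
  [29, 0, -37, 0, 0, 0],
  [39, 0, -45, 0, 0, 0],
  [49, 0, -52, 0, 0, 0],
  [59, 0, -58, 0, 0, 0],
  [70, 0, -63, 0, 0, 0],
  [80, -1, -67, 0, 0, 0],
  [89, -1, -70, 0, 0, 0],
])

```text
clock: 36.3
tcp_pos: [0.541, 0.1084, 0.073]
orientation: [0.703, 0.053, 0.707, -0.051]
wrist_force: [0.7, 1.0, 1.0]
finger_gap: -0.0
```

Run:
```python
from h import *
st();s=cam("scene");crop(s,"s18.png",290,120,200,150,4)
for z in(.073,.070): rel([(case(-.049,-.02,z-.028),82)])
```

```text
t 36.3 p [0.541  0.1084 0.073 ] toolx [-0.0057  0.0032 -1.    ] yaw 81.55599606169402 gap -4.706015937156868e-05 F [0.696  1.0496 1.0021] j [ 0.0501  0.3453 -0.2353  0.9957  0.0035  0.1974]
[26.9, 0.7, -4.8] [-0.4, -0.5, -0.1]
[29.9, 0.7, -4.8] [-0.4, -0.5, -0.1]
```

View pics/s18.png

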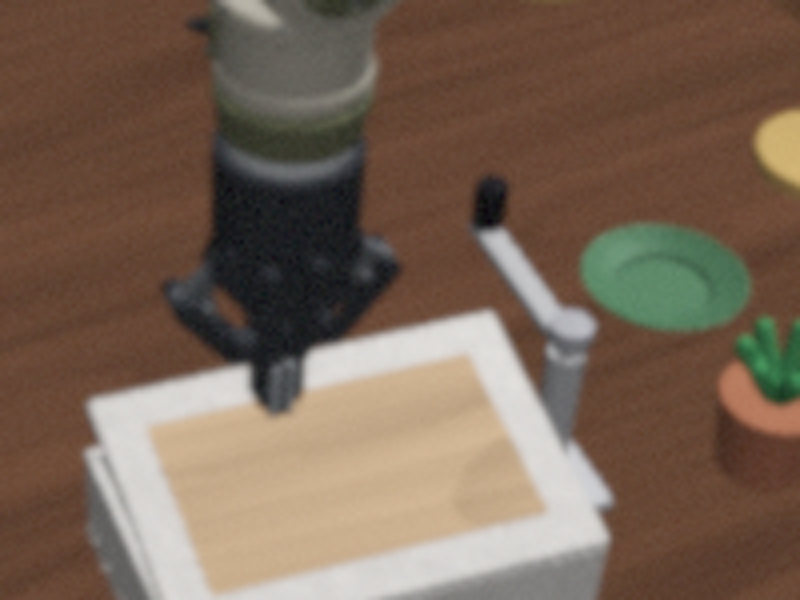

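send_rows([
  [5, 0, -1, 0, 0, 0],
  [10, 0, -2, 0, 0, 0],
  [15, 0, -3, 0, 0, 0],
  [19, 0, -4, 0, 0, 0],
  [23, 0, -5, 0, 0, 0],
  [26, 0, -5, 0, 0, 0],
  [28, 0, -5, 0, 0, 0],
  [30, 0, -5, 0, 0, 0],
  [30, 0, -5, 0, 0, 0],
  [30, 0, -5, 0, 0, 0],
])

```text
clock: 37.6
tcp_pos: [0.5359, 0.1092, 0.0439]
orientation: [0.703, 0.053, 0.707, -0.051]
wrist_force: [-1.0, -0.2, 2.7]
finger_gap: 0.0002
```

Run:
```python
from h import *
st();s=cam("scene");crop(s,"s19.png",290,120,200,150,4)
```

```text
t 37.6 p [0.5359 0.1092 0.0439] toolx [-0.006   0.0031 -1.    ] yaw 81.55888448660131 gap 0.0002020773216184793 F [-0.9506 -0.2241  2.6687] j [ 0.0521  0.3633 -0.2882  0.9252  0.0035  0.1994]
```

View pics/s19.png

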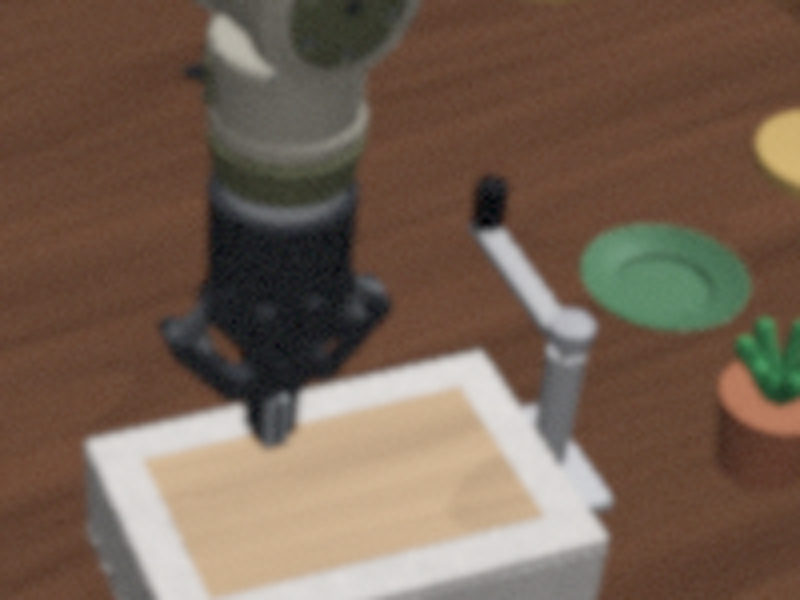

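Lid looks shut. I'll press a few mm more to make sure.

send_rows([
  [1, 0, 0, 0, 0, 0],
  [2, 0, 0, 0, 0, 0],
  [3, 0, 0, 0, 0, 0],
  [4, 0, 0, 0, 0, 0],
  [4, 0, 0, 0, 0, 0],
  [4, 0, 0, 0, 0, 0],
  [4, 0, 0, 0, 0, 0],
  [4, 0, 0, 0, 0, 0],
  [4, 0, 0, 0, 0, 0],
  [4, 0, 0, 0, 0, 0],
])

```text
clock: 38.9
tcp_pos: [0.5361, 0.1092, 0.0435]
orientation: [0.704, 0.053, 0.707, -0.051]
wrist_force: [-10.7, -0.8, 28.1]
finger_gap: -0.0
```

Run:
```python
from h import *
st()
s=cam("scene")
rel([((.5356,.1092,.15),82),((*case(-.155,.155)[:2],.15),55),((*case(-.155,.155)[:2],.074),55)])
print(case(-.155,.155))
```

```text
t 38.9 p [0.5361 0.1092 0.0435] toolx [-0.0037  0.003  -1.    ] yaw 81.56946038253432 gap -1.0880298590233978e-05 F [-10.6501  -0.8123  28.0551] j [ 0.0523  0.3622 -0.2909  0.9213  0.0032  0.1994]
[-106.6, 0.2, -0.9] [-0.4, -0.2, -0.1]
[-105.7, 174.9, -108.9] [26.6, -0.3, -0.1]
[-29.7, 174.7, -108.5] [26.6, -0.3, -0.1]
[0.4544 0.2979 0.    ]
```

send_rows([
  [-50, 0, 0, 0, 0, 0],
  [-105, 0, 0, 0, 0, 0],
  [-120, 10, -6, 0, 0, 0],
  [-120, 40, -25, 0, 0, 0],
  [-120, 80, -50, 0, 0, 0],
  [-120, 120, -75, 0, 0, 0],
  [-120, 155, -97, 0, 0, 0],
  [-120, 175, -109, 0, 0, 0],
  [-120, 175, -109, 0, 0, 0],
  [-120, 175, -109, 0, 0, 0],
], claw=36)

```text
clock: 40.2
tcp_pos: [0.4545, 0.2975, 0.1602]
orientation: [0.703, 0.053, 0.708, -0.051]
wrist_force: [0.2, 0.3, 1.0]
finger_gap: 0.0357
```

```bash
python3 z.py z20
python3 - <<'E'
from h import *
rel([((*case(-.155,.155)[:2],.074),82)])
s=cam("scene");crop(s,"s20.png",290,120,200,150,4)
E
```

```text
t 40.3 p [0.4549 0.2971 0.1605] toolx [-0.0061  0.0027 -1.    ] yaw 81.48925203299817 gap 0.03617997641439632 F [ 0.5615  0.2179 -0.1024] j [ 0.4277  0.2711 -0.1142  1.19    0.005   0.5762]
[86.5, 0.6, -0.1] [-0.5, -0.4, -0.1]
```

View pics/z20s.png

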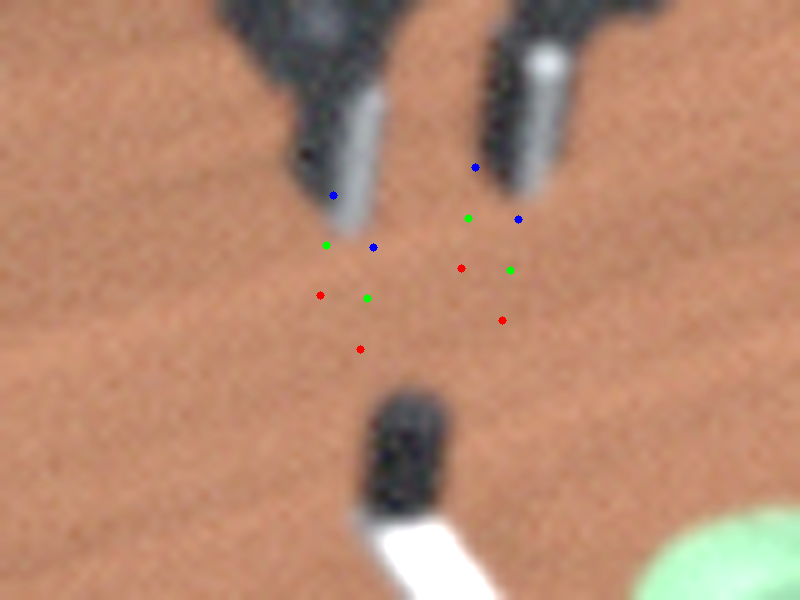

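View pics/s20.png

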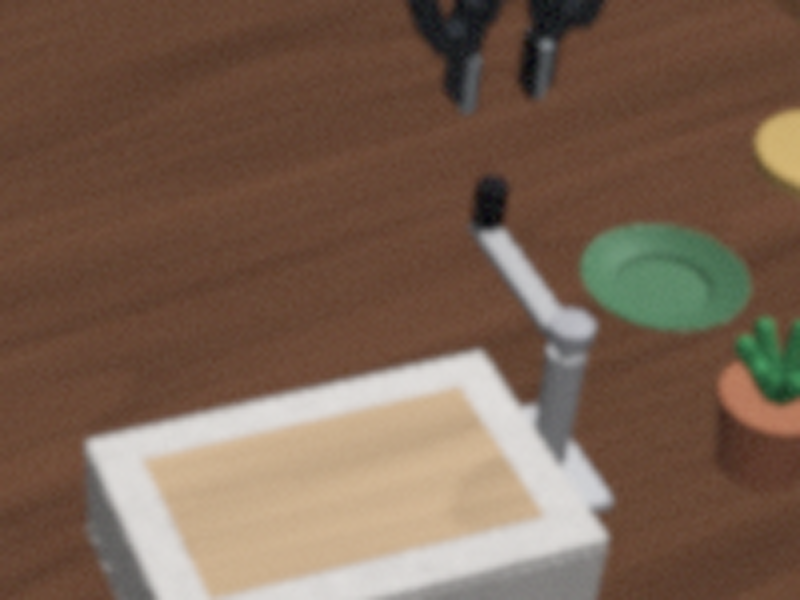

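send_rows([
  [12, 0, 0, 0, 0, 0],
  [28, 0, 0, 0, 0, 0],
  [42, 0, 0, 0, 0, 0],
  [56, 0, 0, 0, 0, 0],
  [68, 0, 0, 0, 0, 0],
  [77, 0, 0, 0, 0, 0],
  [83, 0, 0, 0, 0, 0],
  [87, 0, 0, 0, 0, 0],
  [87, 0, 0, 0, 0, 0],
  [87, 0, 0, 0, 0, 0],
])

```text
clock: 41.6
tcp_pos: [0.4544, 0.2983, 0.0742]
orientation: [0.703, 0.053, 0.707, -0.051]
wrist_force: [-0.8, 0.2, 0.5]
finger_gap: 0.0359
```

Run:
```python
from h import *
st()
piv=case(-.045,.155)[:2]
for a in [81,72,63,54,45,36,27,18,9,0,-5]:
    d=np.radians(-98-a);p=piv+.11*np.array([np.cos(d),np.sin(d)]);print(a,end=" ");rel([((*p,.074),172-a)])
s=cam("scene");crop(s,"s21.png",290,120,200,150,4)
```

```text
t 41.6 p [0.4544 0.2983 0.0742] toolx [-0.0051  0.0034 -1.    ] yaw 81.5553664194463 gap 0.03591373838338343 F [-0.7752  0.1807  0.5343] j [ 0.43    0.3278 -0.2578  0.9884  0.0052  0.5774]
81 [0.2, -17.6, 1.5] [-9.4, -0.3, -0.2]
72 [0.1, -34.4, 5.7] [-18.4, -0.3, -0.2]
63 [0.0, -50.3, 12.4] [-27.4, -0.3, -0.2]
54 [-0.1, -64.9, 21.5] [-36.4, -0.3, -0.2]
45 [-0.2, -78.0, 32.9] [-45.4, -0.2, -0.3]
36 [-0.3, -89.1, 46.1] [-54.4, -0.2, -0.3]
27 [-0.4, -98.0, 60.8] [-63.4, -0.2, -0.3]
18 [-0.5, -104.5, 76.8] [-72.4, -0.2, -0.3]
9 [-0.6, -108.4, 93.7] [-81.4, -0.2, -0.3]
0 [-0.7, -109.6, 110.9] [-90.4, -0.1, -0.4]
-5 [-0.7, -109.1, 120.5] [-95.4, -0.1, -0.4]
```

View pics/s21.png

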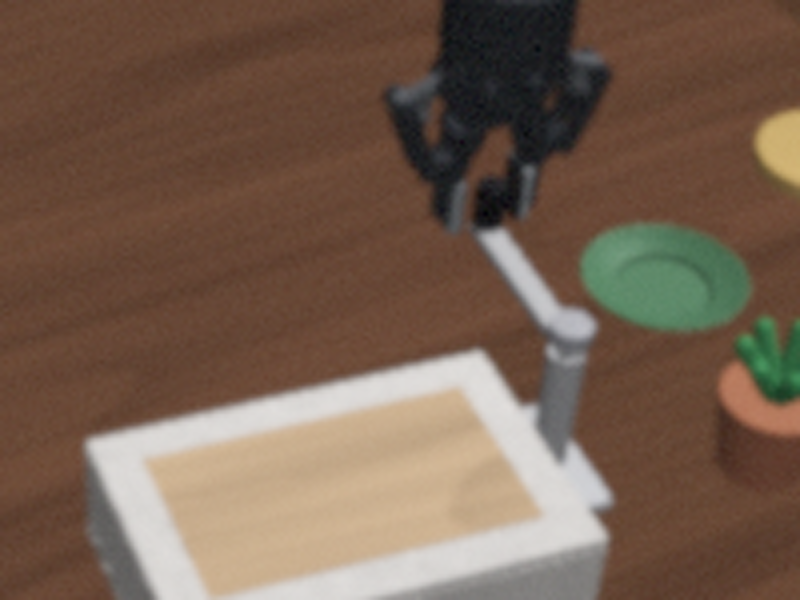

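Knob at (490,200) is caged between the fingers. Swinging it home along the arc.

send_rows([
  [0, -16, 1, -8, 0, 0],
  [0, -33, 5, -17, 0, 0],
  [0, -49, 12, -26, 0, 0],
  [0, -64, 21, -36, 0, 0],
  [0, -78, 33, -45, 0, 0],
  [0, -89, 46, -54, 0, 0],
  [0, -98, 61, -63, 0, 0],
  [0, -104, 77, -72, 0, 0],
  [0, -108, 94, -81, 0, 0],
  [0, -110, 112, -90, 0, 0],
])

```text
clock: 42.9
tcp_pos: [0.5491, 0.1727, 0.0733]
orientation: [0.534, -0.461, 0.535, 0.465]
wrist_force: [-0.3, 0.7, 0.3]
finger_gap: 0.0363
```

send_rows([
  [0, 3, 0, 0, 0, 0],
  [0, 6, 0, 0, 0, 0],
  [0, 6, 0, 0, 0, 0],
  [0, 3, 0, 0, 0, 0],
  [0, 0, 0, 0, 0, 0],
  [-20, 0, 0, 0, 0, 0],
  [-50, 0, 0, 0, 0, 0],
  [-90, 0, 0, 0, 0, 0],
  [-110, 0, 0, 0, 0, 0],
  [-110, 0, 0, 0, 0, 0],
])

```text
clock: 44.15
tcp_pos: [0.5509, 0.1728, 0.1847]
orientation: [0.536, -0.46, 0.535, 0.463]
wrist_force: [0.9, -0.0, -0.4]
finger_gap: 0.0356
```

Run:
```python
from h import *
st()
s=cam("scene");crop(s,"s22.png",290,120,200,150,4);t=cam("top");crop(t,"t22.png",190,160,200,150,4)
```

```text
t 44.15 p [0.5509 0.1728 0.1847] toolx [-0.0018  0.0037 -1.    ] yaw 171.54450662499036 gap 0.03560952857484431 F [ 0.9102 -0.0133 -0.4044] j [ 0.1626  0.3237  0.0181  1.2664  0.004  -1.2606]
```

View pics/s22.png

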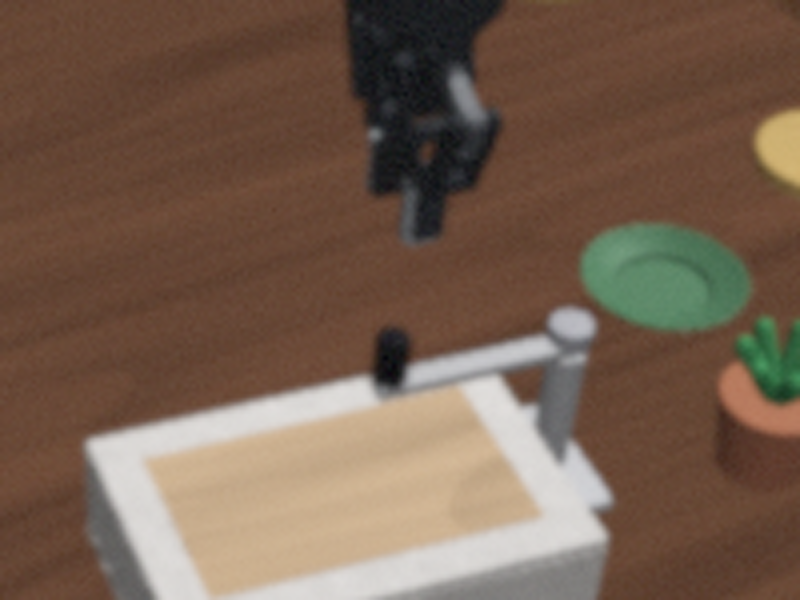

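View pics/t22.png

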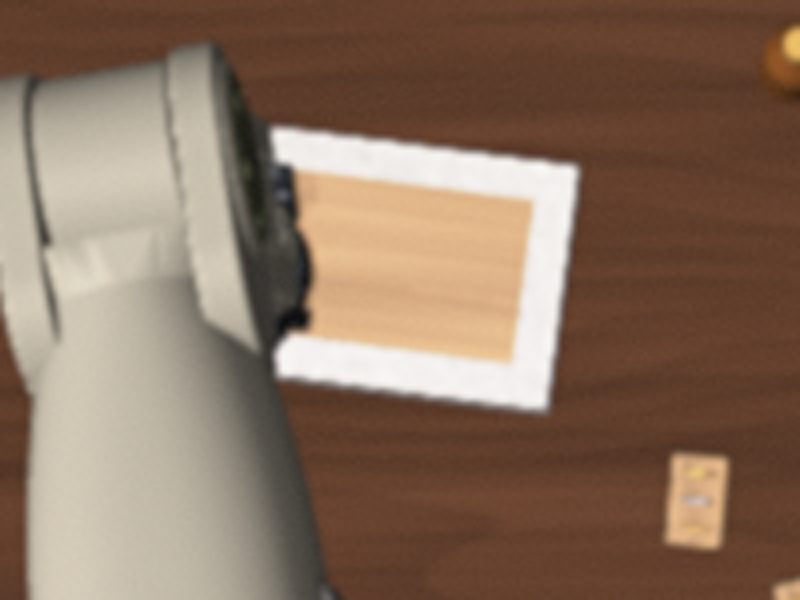

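The knob is back at (393,335), the same pixel as at the start (home). The lid is shut and the gripper is clear.

```bash
python3 -c "
from workcell import job
print(job.hand_in())"
```

```text
the job is handed in; nothing more can be done
None
```

I finished all four steps in order and handed the job in at about 44 s of the 72 s allowed. No verdict is reported.

- **Lever out:** it swung to its parked position with the lid open, and the top view showed it parallel to the case side.
- **Ring block:** the rightmost of the look-alikes was set down in the right-hand compartment with about 7 N of contact, then released.
- **Lid:** I guided it down and pressed until it would move no further, at 28 N.
- **Lever home:** in the last scene picture the knob is at the same pixel as at the start.
- **Final state:** the lid looked shut, the gripper hung clear, and the wrist force was near zero.

**TCP reading was off:** the fingertips sit about 28 mm above the reported TCP. They touched the dresser at a reading of −28 mm. Because of this my first attempt at the lever passed over the knob without moving it. I measured the offset by that touch and corrected for it afterwards.

**Not checked:**
- After release I saw the block only partly in view, standing in the compartment. It is hidden now the lid is shut.
- I did not measure the other things again at the end. The plate and succulent show no movement in the last scene picture. The jar and roller were last seen in the picture taken after the block was gripped, and I never checked the tin and perfume for movement.

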